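# Knock the spent cartridges out of the extraction stand

## Robot

A 6-joint arm with a two-finger parallel gripper is mounted at the origin on the work surface. World frame = base frame: x ahead of the robot, y to its left, z up, the work surface at z = 0. Lengths are in mm, angles in rad, forces in N, time in s.
With the tool pointing down it reaches from about 350 to 975 mm from the base axis. Payload 7.1 kg.
Tool frame: the origin (TCP) lies midway between the tips of the shut fingers; the grasp point (between the pads) lies ctrl.grip_point_offset behind it (ctrl.grip_point_offset is the distance from the TCP to the grasp point, in mm); z points along the fingers, y is the line along which they close (so a half turn about z gives the same grasp; the last joint's range is limited). The gripper opens to 88 mm and grips with 3 to 60 N. Pads are 20 mm wide; open, the fingers measure 115 mm over their backs; the gripper's body (75 mm by 178 mm) begins 61 mm behind the grasp point.
Start: joints at [-0.019, 0.423, 1.63, -0, 1.089, -0.019], TCP at [624.984, 0.026, 222.675] pointing down, gripper open.
Joint ranges: [-3, 3], [-0.9, 2.11], [0.09, 2.58], [-1.31, 4.45], [0.11, 2.69], [-2.54, 2.54]. Speed limits (rad/s): [2.39, 2.39, 3.01, 3.14, 3.14, 3.14].

## Interface

Orientations are given as a rotation vector (axis times angle).
In Python, from workcell import ctrl, get_image, close_job, finder gives the robot as it stands.
- The arm moves only by the tool servo_tool, never from a script. Its argument "deltas" is a list of rows, each a list of 2 entries, a list of its own where there are three numbers: the shift along the tool's x, y, z in mm, then the turn, a rotation vector about the tool's x, y, z in rad. A call has 1 to 5 rows; each row is the pose to reach, as a shift and turn from the pose commanded when the call began, along the tool's axes at that moment; what a row does not reach only later rows make up. A row lasts 1/12 s, in which the tool goes at most 41.7 mm and 7.16 degrees, less where a joint would pass 70% of its speed; a pose out of reach is approached as far as the arm can. A call with a gripper value outside its range is refused whole. "grip" is the closure, from -1 (fully open) to 1 (shut), so that 0 is half open, set as the call begins (left out, the last holds). The fingers move at their own pace and stop on an object; the grip force is fixed at half the most. Time passes only in rows, so rows that repeat a pose let the fingers close. It gives the time, the measured TCP pose, the force, the opening and the grip force at its end, in the units of the state.
- ctrl.get_obs(): the state, without advancing time (a new reading comes with each control period).
- get_image(name): name is "scene" or "side" or "wrist"; returns a dict with "frame" (400x640x3 uint8, blue, green, red), "depth" (400x640 float32, mm along the optical axis (not along the pixel's ray), 0 where there is no reading), "K" (3x3 intrinsics, pixels), "pose" (4x4, takes a point from camera to world coordinates). Camera axes: x right, y down, z forward; pixel columns grow to the right and rows downward; lengths in mm; the calibration is good to about 2 mm. A picture is of the moment at which its call begins.
- close_job(): hands the job in; it is judged then, once.
Trained networks look in a picture, given as the dict that the camera call returned (one of the last four; its "shot" number tells which), for a name from the list of things; names that differ only in an ending like _2 or _b are one class to them, and where a whole thing is asked for, a point or a joint stands for the part that bears it (a point fixed in the world has none). Each returns a list of dicts, best first, with "score" (0 to 1); they miss things now and then, are a little off and sometimes report something else, mostly with a low value. They report only what shows in the picture. A call takes as long as a camera call. They do not tell look-alikes from the thing itself.
- finder.search_frame(query, picture): "rect" ([centre column, centre row, width, height] as shares, 0 to 1, of the picture: columns of its width, rows of its height, round what is visible of it).
- finder.silhouettes(query, picture): "mask" (400x640 bool, what is visible of it) and "rect" ([centre column, centre row, width, height] as shares, 0 to 1, of the picture: columns of its width, rows of its height, round what is visible of it).
The state is a dict: "t": time; "qpos": joint angles; "qvel": joint speeds; "joint_torque": joint torques, N m; "ee_pos": TCP position; "orientation": TCP orientation; "ft_force": force on the tool from outside, world axes, zero at the start; "moment": the same for the moment, N m; "width": finger opening in mm; "grasp_force": force on a finger pad.
Only numpy, scipy, OpenCV 4.12 (cv2) and the standard library are available. Lean on these libraries where they do the work, as an engineer would, in place of code of your own. Each camera call takes 0.05 s, during which the arm holds its last target. There are 200 camera calls.

## Task

First push the stand's catch tray fully home, then lock it there with the two spring clips, one at each end of the stand: squeeze each clip open and let it close well over both tabs of that end together, lying level at bench height as it does now. Then, with the drift rod, push every cartridge stuck in the block down through its bore into the tray, and put the rod back upright, fully down in its holder, leaving the tray home and both clips on. Never touch the spent cartridges with the gripper, and leave the glassware and other things on the bench alone.

Things in the scene. Friction and masses are not known exactly. Their poses are not given: they have to be found in the camera images.
- stand: Fixed extraction stand: aluminium block 60 (x) x 280 (y) x 50 mm, its underside 120 and top 170 mm up, on two grey end legs (80 x 12 mm, at y = +-134 mm). Five upright 27 mm through bores at x = 0, y = -104, -52, 0, 52, 104 mm, each with two sprung detent balls inside. Origin: centre of its footprint at bench level. The tray slides under it and pulls out toward -x.
- tray (a joint): White catch tray under the block: metres pulled out along stand -x (0 = fully home at its stop, under the bores; at most 0.07). About 2 N of friction. Inside 79 x 240 mm, walls 42 mm high. It is pushed home by its bar.
- tray_bar (a point): Middle of the robot-side face of the tray's steel push bar (100 mm along y, 10 mm thick, z = 18 to 42 mm), 30 mm above the bench; it stands 40 mm clear in front of the tray's front wall and moves with the tray. Tray home: at stand x = -96 mm, y = 0.
- tray_floor (a point): Middle of the tray's inner floor, 6 mm above the bench; moves with the tray; axes as the stand.
- rod: Steel drift rod, 0.28 kg, upright in the holder, 150 mm long. Origin: its lower end; z runs up along it. Shank 16 mm dia for 75 mm, collar 32 mm dia from 75 to 83 mm, grip 20 mm dia from 83 to 150 mm.
- holder_mouth (a point): Drift holder: fixed black block 70 x 70 x 80 mm with an upright 20 mm through hole. Point: centre of the hole at its top, 80 mm above the bench. The rod hangs in it by its collar, lower end 5 mm above the bench.
- tabs_left (a point): Two upright tabs at the stand's +y end, on its leg (y +131 to +137 mm) and on the tray (y +125 to +131 mm), z 4 to 60 mm. Tray home, they lie face to face as one 12 mm plate that stands out to -x, 39 mm beyond the tray's front wall. Point: middle of the free edge of the pair (tray home), 30 mm up, at stand (-85, +131) mm; axes as the stand.
- tabs_right (a point): Two upright tabs at the stand's -y end, on its leg (y -131 to -137 mm) and on the tray (y -125 to -131 mm), z 4 to 60 mm. Tray home, they lie face to face as one 12 mm plate that stands out to -x, 39 mm beyond the tray's front wall. Point: middle of the free edge of the pair (tray home), 30 mm up, at stand (-85, -131) mm; axes as the stand.
- clip1: Loose steel spring clip (big peg) lying on its side, 0.16 kg, 32 mm tall. Origin: its upright pivot, at the underside. Closed: x runs along it to the jaws (12 mm dia rubber tips 52 mm from the pivot); two finger levers run to -x, flaring to 55 mm over their outsides 48 mm behind the pivot, 64 mm at their ends 62 mm behind. The frame belongs to the half on its -y side.
- clip1_jaw (a joint): Opening angle of the clip's other (+y) half, rad: 0 closed, 0.5 stop. Squeezing the levers together opens it against a spring, 13 N at full squeeze: levers then parallel, 30 mm over their outsides, jaw tips 26 mm apart. About 0.23 when closed on both tabs. The clip's mid-line points at the body's yaw plus half this angle.
- clip1_bite (a point): On the clip's -y half: the gripping face of its jaw tip, 52 mm ahead of the pivot, 16 mm above its underside. With the clip closed on the tabs it lies on one face of the tab pair.
- clip2: Loose steel spring clip (big peg) lying on its side, 0.16 kg, 32 mm tall. Origin: its upright pivot, at the underside. Closed: x runs along it to the jaws (12 mm dia rubber tips 52 mm from the pivot); two finger levers run to -x, flaring to 55 mm over their outsides 48 mm behind the pivot, 64 mm at their ends 62 mm behind. The frame belongs to the half on its -y side.
- clip2_jaw (a joint): Opening angle of the clip's other (+y) half, rad: 0 closed, 0.5 stop. Squeezing the levers together opens it against a spring, 13 N at full squeeze: levers then parallel, 30 mm over their outsides, jaw tips 26 mm apart. About 0.23 when closed on both tabs. The clip's mid-line points at the body's yaw plus half this angle.
- clip2_bite (a point): On the clip's -y half: the gripping face of its jaw tip, 52 mm ahead of the pivot, 16 mm above its underside. With the clip closed on the tabs it lies on one face of the tab pair.
- cart1: Spent cartridge stuck in the bore at stand y = -104 mm (absent in some runs: bore empty): white cylinder 26 dia x 60 mm, 0.07 kg, steel waist. Origin: its centre. Stuck: top 8 mm below the block's top, lower end 18 mm out below the block; 15 to 20 N on its top drives it, and it falls free once its top is about 45 mm below the block's top.
- cart2: Spent cartridge stuck in the bore at stand y = -52 mm (absent in some runs: bore empty): white cylinder 26 dia x 60 mm, 0.07 kg, steel waist. Origin: its centre. Stuck: top 8 mm below the block's top, lower end 18 mm out below the block; 15 to 20 N on its top drives it, and it falls free once its top is about 45 mm below the block's top.
- cart3: Spent cartridge stuck in the bore at stand y = 0 mm (absent in some runs: bore empty): white cylinder 26 dia x 60 mm, 0.07 kg, steel waist. Origin: its centre. Stuck: top 8 mm below the block's top, lower end 18 mm out below the block; 15 to 20 N on its top drives it, and it falls free once its top is about 45 mm below the block's top.
- cart4: Spent cartridge stuck in the bore at stand y = 52 mm (absent in some runs: bore empty): white cylinder 26 dia x 60 mm, 0.07 kg, steel waist. Origin: its centre. Stuck: top 8 mm below the block's top, lower end 18 mm out below the block; 15 to 20 N on its top drives it, and it falls free once its top is about 45 mm below the block's top.
- cart5: Spent cartridge stuck in the bore at stand y = 104 mm (absent in some runs: bore empty): white cylinder 26 dia x 60 mm, 0.07 kg, steel waist. Origin: its centre. Stuck: top 8 mm below the block's top, lower end 18 mm out below the block; 15 to 20 N on its top drives it, and it falls free once its top is about 45 mm below the block's top.
- amber_bottle: Bystander: brown bottle, 72 dia x 150 mm, loose; origin at its underside.
- flask: Bystander: conical glass flask, 80 dia x 120 mm, loose; origin at its underside.
- beaker: Bystander: glass beaker, 68 dia x 85 mm, fixed; origin at its underside.
- wrench: Bystander: wrench lying flat, 170 long mm, loose; origin at its underside.
- jar: Bystander: small jar, 60 dia x 80 mm, fixed; origin at its underside.
There are look-alikes about, which are no part of the job. Leave any blue look-alike of the clip1 alone.

How it is judged:
By the outcome, as a careful person would: the job done as asked, in the order asked, and still so for the second after the job is handed in, with the robot touching nothing.
Of cart1, cart2, cart3, cart4, cart5 only 3 to 5 are there at a start; the rules pass over those that are not, and their reading is None.
At some moment in a run one of clip1, clip2 may be knocked a few centimetres aside while the robot is not near it.
Once in a run the grip may slacken for a moment while it holds something.
It also fails if it takes over 200 s, if anything falls off the work surface, if the arm or the gripper's body presses on something with over 40 N, if the wrist force passes 120 N, or if a joint passes its speed limit or range.

## Working session

There is one attempt and no reset: what is moved stays moved. The work goes in short steps, Python scripts to look and compute and a tool call to move; the robot and the scene stay as the last step left them, time stands still between calls to the robot, and variables do not carry over. Pictures are saved under pics/ and viewed, at most 14 in all, crops included, and the job is handed in when it is done.

Besides the shell and the picture viewer there is one more tool, called after "Emit:" by a JSON object that holds its "op" and its "data". servo_tool: Moves the arm, as the interface text tells. Its arguments: {"type":"object","properties":{"deltas":{"type":"array","items":{"type":"array"}},"grip":{"type":"number"}},"required":["deltas"]}

```bash
mkdir -p pics; ls; cat > h.py <<'E'
from workcell import ctrl,get_image,close_job,finder
import numpy as np,cv2
from scipy.spatial.transform import Rotation as R
def world(im,u,v,d=None):
    u=np.asarray(u,float);v=np.asarray(v,float)
    if d is None: d=im["depth"][v.astype(int),u.astype(int)]
    K=im["K"];p=np.stack([(u-K[0,2])/K[0,0]*d,(v-K[1,2])/K[1,1]*d,d],-1)
    return p@im["pose"][:3,:3].T+im["pose"][:3,3]
def cloud(im):
    v,u=np.mgrid[0:400,0:640];return world(im,u,v)
def mpts(im,m):
    v,u=np.nonzero(m&(im["depth"]>0));return world(im,u,v)
E
python3 - <<'E'
from h import *
print(ctrl.grip_point_offset,ctrl.get_obs())
for n in ["scene","side","wrist"]:
    im=get_image(n);cv2.imwrite(f"pics/{n}0.png",im["frame"]);print(n,im["pose"].round(2).tolist(),im["K"][0,0])
    if n=="wrist":continue
    for q in ["stand","tray_bar","rod","clip1","clip2","cart1","holder_mouth"]:
        for s in finder.silhouettes(q,im)[:6]:
            p=mpts(im,s["mask"])
            r=s["rect"]
            print(q,round(s["score"],2),[int(r[0]*640),int(r[1]*400),int(r[2]*640),int(r[3]*400)],np.median(p,0).round() if len(p) else None,p.min(0).round() if len(p) else None,p.max(0).round() if len(p) else None)
E
```

```text
pics
18.700000000000003 {'t': 0.0, 'qpos': array([-1.90194014e-02,  4.23830673e-01,  1.63065632e+00,  2.40158902e-05,
        1.08859570e+00, -1.90061406e-02]), 'qvel': array([ 0.00086873, -0.00068432, -0.001411  , -0.0013195 ,  0.00134458,
       -0.00076428]), 'joint_torque': array([ 1.28069914e-03, -5.44622147e+01, -2.73670936e+01,  6.42951974e-02,
        2.27214623e-02, -1.51321510e-04]), 'ee_pos': array([6.24463103e+02, 3.03955618e-02, 2.21921275e+02]), 'orientation': array([-2.22069881e+00, -2.22064459e+00,  1.59863449e-03]), 'ft_force': array([-0.34046379, -0.06607879,  0.08100925]), 'moment': array([ 0.02111175,  0.05465405, -0.01366853]), 'grasp_force': 0.0, 'width': 87.59203393822933}
scene [[0.66, 0.45, -0.6, 1466.01], [0.75, -0.38, 0.54, -802.05], [0.02, -0.81, -0.59, 1019.31], [0.0, 0.0, 0.0, 1.0]] 511.99474226566144
stand 0.87 [318, 227, 105, 90] [616. -33. 105.] [ 472. -160.   -4.] [669. 125. 176.]
tray_bar 0.96 [310, 234, 90, 45] [585.   1.  12.] [ 472. -141.   -2.] [643. 117. 123.]
rod 0.7 [215, 263, 11, 30] [ 582. -361.  115.] [ 561. -373.   76.] [ 592. -342.  158.
[... 2069 characters left out ...]
.] [392. 243.  -2.] [511. 305.  35.]
clip2 0.82 [395, 188, 33, 19] [ 422. -298.   20.] [ 369. -394.   -5.] [ 515. -286.   33.]
clip2 0.72 [225, 330, 54, 33] [486. 548.  22.] [426. 507.  -4.] [566. 597.  34.]
clip2 0.47 [368, 153, 2, 18] [ 570. -347.  114.] [ 560. -373.   77.] [ 599. -339.  155.]
cart1 0.47 [320, 199, 88, 90] [587.  10.  51.] [ 470. -350.   -7.] [843. 135. 172.]
holder_mouth 0.61 [368, 171, 24, 27] [ 558. -329.   47.] [ 530. -508.   -6.] [ 693. -308.   87.]
holder_mouth 0.26 [320, 198, 87, 87] [587.  10.  51.] [ 470. -420.   -7.] [843. 135. 227.]
wrist [[1.0, -0.0, -0.0, 623.89], [-0.0, -0.96, -0.29, 80.02], [-0.0, 0.29, -0.96, 384.88], [0.0, 0.0, 0.0, 1.0]] 321.8854507607458
```

```bash
python3 - <<'E'
import cv2,numpy as np
a=cv2.imread("pics/scene0.png")[130:330,130:470];b=cv2.imread("pics/side0.png")[120:360,180:460]
cv2.imwrite("pics/sc1.png",cv2.resize(a,None,fx=2.35,fy=2.35,interpolation=cv2.INTER_CUBIC))
cv2.imwrite("pics/si1.png",cv2.resize(b,None,fx=2.5,fy=2.5,interpolation=cv2.INTER_CUBIC))
E
```

```text
(no output)
```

View pics/sc1.png

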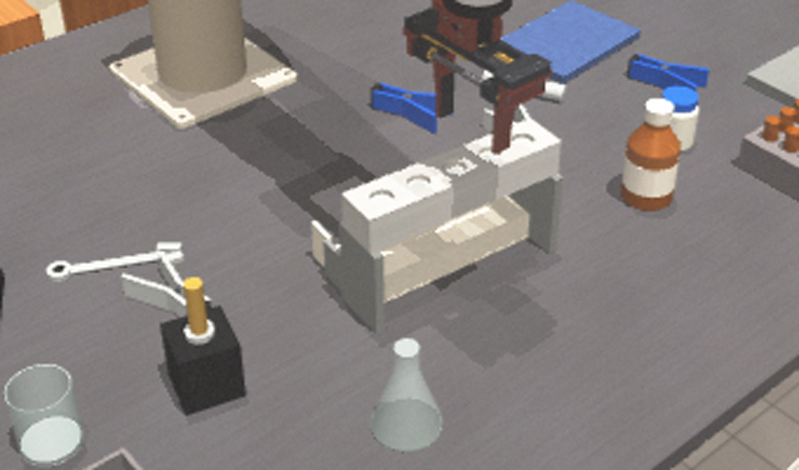

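View pics/si1.png

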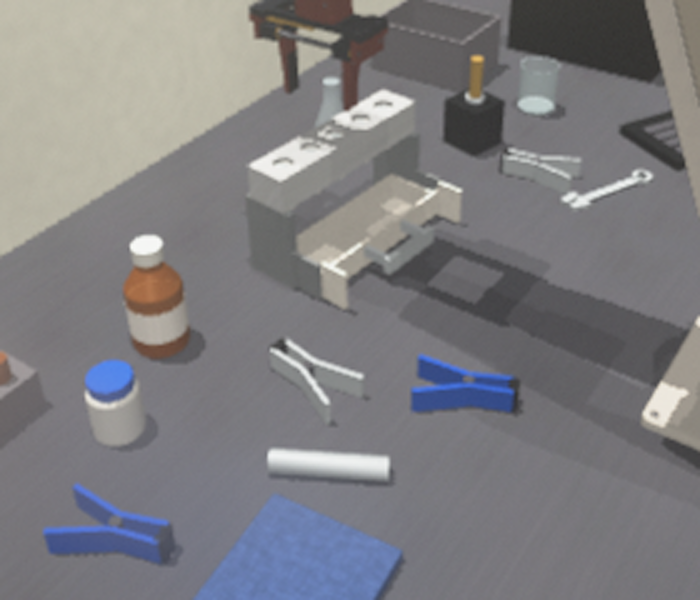

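```bash
python3 - <<'E'
from h import *
for n in ["scene","wrist","side"]:
    im=get_image(n);P=cloud(im)
    d=im["depth"]>0
    m=d&(abs(P[...,2]-170)<5)&(abs(P[...,0]-630)<120)&(abs(P[...,1])<190)
    m=cv2.morphologyEx(m.astype(np.uint8),cv2.MORPH_OPEN,np.ones((3,3)))>0
    q=P[m][:,:2].astype(np.float32)
    print(n,len(q),cv2.minAreaRect(q) if len(q) else 0, np.median(P[m][:,2]) if len(q) else 0)
    m=d&(P[...,2]>12)&(P[...,2]<45)&(abs(P[...,0]-430)<110)
    for s in (1,-1):
        mm=m&(abs(P[...,1]-s*280)<90)
        q=P[mm][:,:2].astype(np.float32)
        if len(q)>5: print(s,len(q),cv2.minAreaRect(q),q.min(0),q.max(0))
    if n=="side":
        q=[w for w in P[d&(abs(P[...,2]-30)<14)&(P[...,0]>430)&(P[...,0]<560)&(abs(P[...,1])<60)]]
        q=np.array(q);print("bar",q.min(0),q.max(0))
    if n=="wrist": cv2.imwrite("pics/w1.png",im["frame"])
E
```

```text
scene 1079 ((611.4876708984375, -14.208999633789062), (285.3829040527344, 67.96392059326172), 83.75448608398438) 169.8577096630878
1 66 ((370.10833740234375, 289.39306640625), (146.53138732910156, 128.18446350097656), 18.2922420501709) [320.6611  205.54407] [453.29056 368.51617]
-1 292 ((413.6595458984375, -314.8971252441406), (89.27108001708984, 154.07379150390625), 79.55117797851562) [ 329.8051 -353.6483] [ 494.59677 -257.6889 ]
wrist 24138 ((609.182861328125, -13.988616943359375), (280.93157958984375, 60.39276885986328), 84.00382232666016) 169.99909476221177
-1 1043 ((460.0619812011719, -306.8304138183594), (64.87718963623047, 30.052927017211914), 6.296280860900879) [ 428.99045 -321.89   ] [ 492.82318 -289.64948]
side 641 ((610.1747436523438, -11.511260986328125), (282.19757080078125, 64.53636169433594), 84.13142395019531) 168.20395937140904
1 589 ((408.6126708984375, 303.2003173828125), (198.81851196289062, 147.5206756591797), 8.213187217712402) [320.32147 216.48242] [516.19836 369.6503 ]
-1 266 ((455.388671875, -321.2193603515625), (71.70059967041016, 179.17788696289062), 82.07159423828125) [ 369.56384 -368.1842 ] [ 539.87317 -286.3293 ]
bar [470.18781709 -59.88375602  16.21277732] [537.96248196  58.96084026  43.71444699]
```

View pics/w1.png

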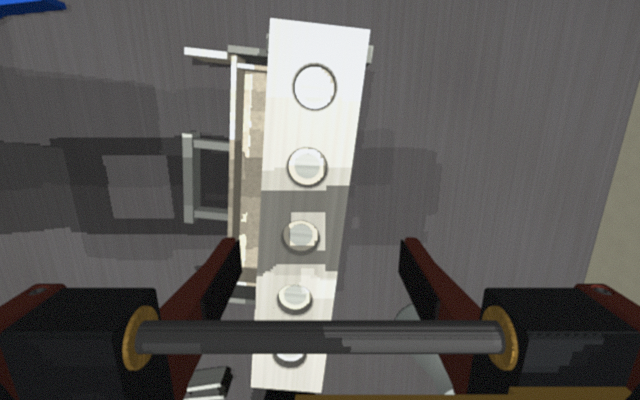

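```bash
cat >> h.py <<'E'
SY=np.deg2rad(-6.0);SC=np.array([609.2,-14.0])
SR=np.array([[np.cos(SY),-np.sin(SY)],[np.sin(SY),np.cos(SY)]])
def s2w(x,y): return SR@np.array([x,y])+SC
def w2s(p): 
    p=np.array(p,float);p[...,:2]=(p[...,:2]-SC)@SR;return p
def obs():
    o=ctrl.get_obs();r=R.from_rotvec(o["orientation"]).as_matrix();return o,r
def delta(p,yaw):
    """tool-frame shift to TCP p, and turn to tool pointing down with tool y at world angle yaw"""
    o,r=obs();y=np.array([np.cos(yaw),np.sin(yaw),0]);z=np.array([0,0,-1.]);T=np.stack([np.cross(y,z),y,z],1)
    return (r.T@(np.array(p)-o["ee_pos"])).round(1),R.from_matrix(r.T@T).as_rotvec().round(3)
E
python3 - <<'E'
from h import *
im=get_image("wrist");P=cloud(im);S=w2s(P);d=im["depth"]>0
for y in (-104,-52,0,52,104):
    m=d&(np.hypot(S[...,0],S[...,1]-y)<9)
    print(y,m.sum(),np.percentile(S[m][:,2],[5,50,95]).round(1), )
    # ring centre check: points below 166 within 20
    m=d&(np.hypot(S[...,0],S[...,1]-y)<22)&(S[...,2]<166.5);print(S[m][:,:2].min(0).round(1),S[m][:,:2].max(0).round(1))
m=d&(S[...,0]<-80)&(S[...,0]>-200)&(abs(S[...,1])<58)&(S[...,2]>36)&(S[...,2]<46)
q=S[m];print("bar",len(q),np.percentile(q,[1,50,99],axis=0).round(1))
m=d&(S[...,0]<-60)&(S[...,0]>-200)&(abs(S[...,1]-131)<15)&(S[...,2]>52)&(S[...,2]<66)
q=S[m];print("tabs",len(q),np.percentile(q,[1,50,99],axis=0).round(1))
h=np.histogram(q[:,1],bins=np.arange(118,142,2))
for i,a in enumerate(h[1][:-1]):
    k=q[(q[:,1]>=a)&(q[:,1]<a+2)]
    if len(k): print(a,len(k),k[:,0].min().round(),k[:,0].max().round())
print(delta([*s2w(-200,0),150],SY+np.pi/2),s2w(-200,0),s2w(-85,131),s2w(-85,-131))
E
```

```text
-104 38 [161.5 162.3 162.9]
[ -13.3 -119. ] [ 13.4 -99.8]
-52 342 [161.4 162.3 163.3]
[-13.7 -66. ] [ 13.3 -41.8]
0 416 [161.2 162.3 163.3]
[-13.8 -14.1] [13.5 11.2]
52 509 [161.3 162.4 163.5]
[-13.9  38.3] [13.7 64.8]
104 631 [161.3 162.3 163.4]
[-13.8  89.2] [ 14. 118.]
bar 2160 [[-135.6  -52.9   36.3]
 [-119.6    5.2   41.8]
 [ -80.7   54.4   45.3]]
tabs 567 [[-124.5  125.3   52.7]
 [ -91.7  130.2   60. ]
 [ -60.4  137.3   61.6]]
124 64 -125.0 -85.0
126 104 -125.0 -86.0
128 105 -125.0 -86.0
130 122 -125.0 -60.0
132 62 -84.0 -60.0
134 65 -84.0 -60.0
136 45 -84.0 -61.0
(array([   6.9, -214.7,   72.7]), array([-0.   , -0.   , -1.466])) [410.29562093   6.90569265] [538.35886758 125.16728767] [ 510.97241021 -135.39744892]
```

Emit:
{"op": "servo_tool", "data": {"deltas": [[[2, -40, 0], [0, 0, -0.12]], [[4, -80, 10], [0, 0, -0.24]], [[6, -120, 20], [0, 0, -0.36]], [[7, -160, 30], [0, 0, -0.48]], [[7, -195, 40], [0, 0, -0.6]]], "grip": 1}}

```text
t: 1.47
ee_pos: [427.3, 7.2, 182.2]
orientation: [-1.457, -2.783, 0.0]
ft_force: [-0.6, 0.5, -0.4]
width: 58.3
grasp_force: 0.0
```

Emit:
{"op": "servo_tool", "data": {"deltas": [[[0, 0, 0], [0, 0, -0.12]], [[0, 0, 0], [0, 0, -0.24]], [[0, 0, 0], [0, 0, -0.36]], [[0, 0, 0], [0, 0, -0.48]], [[0, 0, 0], [0, 0, -0.6]]]}}

```text
t: 1.88
ee_pos: [430.1, 7.0, 182.9]
orientation: [0.57, 3.089, 0.0]
ft_force: [-0.9, 0.3, 0.2]
width: 25.0
grasp_force: 0.0
```

Emit:
{"op": "servo_tool", "data": {"deltas": [[[0, 0, 0], [0, 0, -0.12]], [[0, 0, 0], [0, 0, -0.24]], [[0, 0, 0], [0, 0, -0.266]], [[0, 0, 0], [0, 0, -0.266]]]}}

```text
t: 2.22
ee_pos: [430.1, 7.0, 182.8]
orientation: [0.163, 3.137, 0.0]
ft_force: [0.3, 0.7, 0.7]
width: 0.9
grasp_force: 0.0
```

```bash
python3 - <<'E'
from h import *
print(obs()[0]["ee_pos"],w2s(obs()[0]["ee_pos"]),delta([*s2w(-175,0),24],SY+np.pi/2),obs()[0]["width"],obs()[0]["t"],obs()[0]["qpos"])
E
```

```text
[430.09886205   7.01569801 182.82267507] [-180.3167418     2.1794051   182.82267507] (array([ -5.3,  -2.2, 158.8]), array([0.   , 0.   , 0.001])) 0.92113431547866 2.2167 [-1.13541835e-02  1.95945939e-01  2.07672628e+00 -6.08221645e-06
  8.68559772e-01 -1.47824608e+00]
```

Emit:
{"op": "servo_tool", "data": {"deltas": [[[0, -2, 40], [0, 0, 0]], [[0, -2, 80], [0, 0, 0]], [[0, -2, 120], [0, 0, 0]], [[0, -2, 150], [0, 0, 0]], [[0, -2, 158], [0, 0, 0]]]}}

```text
t: 2.63
ee_pos: [427.3, 5.1, 21.2]
orientation: [-0.166, -3.131, 0.0]
ft_force: [-0.7, -0.2, -0.6]
width: 0.7
grasp_force: 0.0
```

Emit:
{"op": "servo_tool", "data": {"deltas": [[[-12, 0, 0], [0, 0, 0]], [[-24, 0, 0], [0, 0, 0]], [[-36, 0, 0], [0, 0, 0]], [[-48, 0, 0], [0, 0, 0]], [[-60, 0, 0], [0, 0, 0]]]}}

```text
t: 3.05
ee_pos: [489.2, -1.2, 25.4]
orientation: [-0.166, -3.135, -0.0]
ft_force: [-3.3, -0.5, -1.5]
width: 0.2
grasp_force: 1.3
```

Emit:
{"op": "servo_tool", "data": {"deltas": [[[-2, 0, 0], [0, 0, 0]], [[-4, 0, 0], [0, 0, 0]], [[-6, 0, 0], [0, 0, 0]], [[-8, 0, 0], [0, 0, 0]]]}}

```text
t: 3.38
ee_pos: [496.8, -2.0, 25.1]
orientation: [-0.165, -3.137, 0.0]
ft_force: [-1.8, 1.2, 1.5]
width: 0.4
grasp_force: 1.1
```

```bash
python3 - <<'E'
from h import *
im=get_image("wrist");S=w2s(cloud(im));d=im["depth"]>0
print(w2s(obs()[0]["ee_pos"]),obs()[0]["ft_force"])
m=d&(S[...,0]<-70)&(S[...,0]>-200)&(abs(S[...,1])<52)&(abs(S[...,1])>28)&(S[...,2]>36)&(S[...,2]<46)
q=S[m];print("bar",len(q),np.percentile(q,[1,50,99],axis=0).round(1))
cv2.imwrite("pics/w2.png",im["frame"])
E
```

```text
[-112.41493113    0.1675039    25.0437333 ] [-2.47436909  0.0247945   0.72293931]
bar 233 [[-103.7  -49.8   36. ]
 [-103.    29.2   37.4]
 [-102.2   49.4   39.7]]
```

Emit:
{"op": "servo_tool", "data": {"deltas": [[[-3, 0, 0], [0, 0, 0]], [[-5, 0, 0], [0, 0, 0]], [[-6, 0, 0], [0, 0, 0]]]}}

```text
t: 3.68
ee_pos: [503.6, -2.7, 24.7]
orientation: [0.165, 3.137, -0.0]
ft_force: [-1.9, -0.0, 1.1]
width: 0.6
grasp_force: 1.0
```

Emit:
{"op": "servo_tool", "data": {"deltas": [[[-1, 0, 0], [0, 0, 0]], [[-2, 0, 0], [0, 0, 0]]]}}

```text
t: 3.85
ee_pos: [503.8, -2.8, 24.5]
orientation: [-0.164, -3.134, -0.0]
ft_force: [-8.8, 0.6, 5.7]
width: 0.5
grasp_force: 4.1
```

Emit:
{"op": "servo_tool", "data": {"deltas": [[[10, 0, 0], [0, 0, 0]], [[40, 0, 0], [0, 0, 0]], [[45, 10, -40], [0, 0, 0]], [[45, 20, -80], [0, 0, 0]], [[45, 40, -115], [0, 0, 0]]]}}

```text
t: 4.27
ee_pos: [463.8, 41.1, 140.9]
orientation: [-0.167, -3.137, 0.001]
ft_force: [1.6, -0.0, -0.7]
width: 0.1
grasp_force: 0.0
```

Emit:
{"op": "servo_tool", "data": {"deltas": [[[0, 40, -30], [0, 0, 0]], [[0, 80, -60], [0, 0, 0]], [[0, 120, -90], [0, 0, 0]], [[0, 160, -90], [0, 0, 0]], [[0, 200, -90], [0, 0, 0]]], "grip": -1}}

```text
t: 4.68
ee_pos: [485.2, 224.7, 231.2]
orientation: [0.165, 3.131, 0.004]
ft_force: [1.0, -0.4, -0.8]
width: 30.4
grasp_force: 0.0
```

Emit:
{"op": "servo_tool", "data": {"deltas": [[[0, 20, 0], [0, 0, 0]], [[0, 20, 0], [0, 0, 0]]]}}

```text
t: 4.85
ee_pos: [486.7, 246.5, 228.9]
orientation: [0.159, 3.134, 0.004]
ft_force: [0.4, 0.3, -0.7]
width: 43.8
grasp_force: 0.0
```

```bash
python3 - <<'E'
from h import *
im=get_image("wrist");P=cloud(im);S=w2s(P);d=im["depth"]>0
print(obs()[0]["ee_pos"],obs()[0]["t"],obs()[0]["width"])
m=d&(S[...,0]<-70)&(S[...,0]>-200)&(abs(S[...,1])<52)&(S[...,2]>36)&(S[...,2]<46)
q=S[m]
if len(q): print("bar",len(q),np.percentile(q,[1,50,99],axis=0).round(1))
m=d&(S[...,0]<-60)&(S[...,0]>-200)&(abs(S[...,1]-131)<15)&(S[...,2]>52)&(S[...,2]<66)
q=S[m]
if len(q):print("tabs",len(q),np.percentile(q,[1,50,99],axis=0).round(1))
for s in finder.silhouettes("clip1",im)[:3]:
    p=mpts(im,s["mask"]);print(s["score"],s["rect"],np.median(p,0),len(p))
cv2.imwrite("pics/w3.png",im["frame"])
E
```

```text
[485.94739431 244.21843952 228.22354047] 4.9 47.62780667251338
bar 1054 [[-97.  -49.1  36.2]
 [-91.3   0.3  41.4]
 [-70.9  49.5  43.3]]
tabs 295 [[-85.8 124.8  52.1]
 [-74.2 131.5  59.6]
 [-60.4 136.9  61.6]]
0.94 [0.5251, 0.3644, 0.0867, 0.2733] [453.69946403 261.92653031  31.68353848] 1884
0.64 [0.9211, 0.3765, 0.1244, 0.2775] [484.4756866  536.18909799  24.88892084] 4585
0.57 [0.4045, 0.0766, 0.1109, 0.1532] [321.38975173 178.15357313  31.13429754] 1028
```

View pics/w3.png

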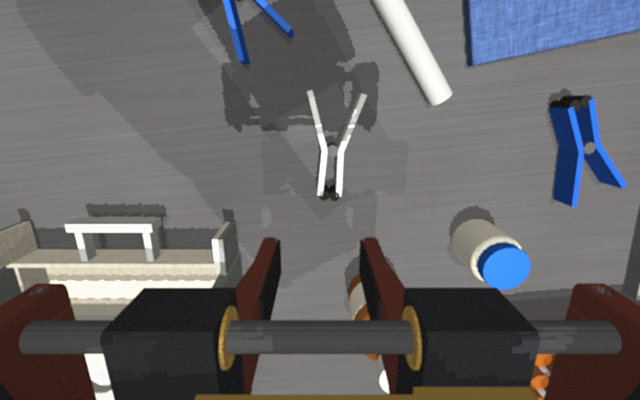

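```bash
cat >> h.py <<'E'
def clip(im,near,rad=80):
    """pivot xy, mid-line yaw and outline of the clip nearest a point (closed clip template fitted to its top)"""
    from scipy.optimize import least_squares
    from scipy.spatial import cKDTree
    P=cloud(im);d=(im["depth"]>0)&(P[...,2]>27)&(P[...,2]<37)&(np.hypot(P[...,0]-near[0],P[...,1]-near[1])<rad)
    q=P[d][:,:2]
    t=np.linspace(0,1,40)[:,None]
    # centre lines of the closed halves: lever ends (-62,+-29) to waist(0,+-5) to jaws (52,+-6)
    L=np.vstack([np.vstack([(1-t)*[-62,29*s]+t*[-5,6*s],(1-t)*[-5,6*s]+t*[56,6*s]]) for s in (1,-1)])
    best=None
    for a in np.arange(0,2*np.pi,.3):
        def f(v):
            c,s=np.cos(v[2]),np.sin(v[2]);M=L@np.array([[c,s],[-s,c]])+v[:2]
            return np.r_[cKDTree(M).query(q)[0],.5*cKDTree(q).query(M)[0]]
        r=least_squares(f,[*q.mean(0),a],loss="soft_l1",f_scale=3,diff_step=1e-4,x_scale=[10,10,.2])
        if best is None or r.cost<best.cost: best=r
    v=best.x;c,s=np.cos(v[2]),np.sin(v[2]);l=(q-v[:2])@np.array([[c,-s],[s,c]])
    return v,best.cost,len(q),l
E
python3 - <<'E'
from h import *
im=get_image("wrist")
v,c,n,l=clip(im,(454,262))
print(v,c,n,np.percentile(l,[1,50,99],axis=0).round(1))
for a in range(-70,60,10):
    k=l[(l[:,0]>=a)&(l[:,0]<a+10)]
    if len(k):print(a,len(k),k[:,1].min().round(1),k[:,1].max().round(1))
yaw=v[2]
g=v[:2]-48*np.array([np.cos(yaw),np.sin(yaw)])
print("grasp",g,"tool yaw",yaw+np.pi/2,delta([*g,4],yaw+np.pi/2),delta([*g,80],yaw+np.pi/2))
E
```

```text
[ 4.61451908e+02  2.61776470e+02 -1.64008023e-01] 5879.135467191927 1462 [[-65.1 -28.6]
 [ -6.4   1. ]
 [ 52.   29. ]]
-70 77 -31.0 31.5
-60 124 -29.6 30.0
-50 117 -25.9 26.8
-40 117 -23.1 23.5
-30 112 -19.3 19.8
-20 114 -16.5 16.6
-10 195 -13.7 13.1
0 111 -12.4 12.2
10 91 -12.4 12.7
20 96 -12.9 13.0
30 93 -13.3 13.6
40 175 -13.8 13.2
50 40 -9.8 9.9
grasp [414.09602928 269.61361008] tool yaw 1.4067883042363063 (array([ 73.7,  20.4, 223.7]), array([-0.001, -0.   ,  0.06 ])) (array([ 73.7,  20.3, 147.7]), array([-0.001, -0.   ,  0.06 ]))
```

Emit:
{"op": "servo_tool", "data": {"deltas": [[[25, 7, 35], [0, 0, 0.06]], [[50, 14, 70], [0, 0, 0.06]], [[75, 20, 105], [0, 0, 0.06]], [[75, 20, 140], [0, 0, 0.06]], [[75, 20, 170], [0, 0, 0.06]]], "grip": -1}}

```text
t: 5.42
ee_pos: [411.0, 268.2, 56.2]
orientation: [-0.259, -3.129, 0.002]
ft_force: [-0.1, -0.6, 0.1]
width: 86.6
grasp_force: 0.0
```

Emit:
{"op": "servo_tool", "data": {"deltas": [[[0, 0, 25], [0, 0, 0]], [[0, 0, 45], [0, 0, 0]], [[0, 0, 52], [0, 0, 0]], [[0, 0, 52], [0, 0, 0]]]}}

```text
t: 5.75
ee_pos: [412.4, 268.2, 4.8]
orientation: [-0.261, -3.128, 0.004]
ft_force: [-0.2, 0.0, -0.4]
width: 88.1
grasp_force: 0.0
```

Emit:
{"op": "servo_tool", "data": {"deltas": [[[0, 0, 0], [0, 0, 0]], [[0, 0, 0], [0, 0, 0]], [[0, 0, 0], [0, 0, 0]], [[0, 0, 0], [0, 0, 0]], [[0, 0, 0], [0, 0, 0]]], "grip": 1}}

```text
t: 6.17
ee_pos: [414.0, 270.5, 7.1]
orientation: [0.258, 3.13, 0.002]
ft_force: [-0.9, -0.4, 4.1]
width: 57.9
grasp_force: 5.7
```

Emit:
{"op": "servo_tool", "data": {"deltas": [[[0, 0, 0], [0, 0, 0]], [[0, 0, 0], [0, 0, 0]], [[0, 0, 0], [0, 0, 0]], [[0, 0, 0], [0, 0, 0]]]}}

```text
t: 6.5
ee_pos: [413.9, 270.7, 7.2]
orientation: [0.258, 3.13, 0.002]
ft_force: [-2.1, -0.3, 8.3]
width: 31.6
grasp_force: 12.3
```

```bash
python3 - <<'E'
from h import *
im=get_image("wrist")
print(obs()[0]["ee_pos"],obs()[0]["width"],obs()[0]["t"])
cv2.imwrite("pics/w4.png",im["frame"])
E
```

```text
[413.93925385 270.73293096   7.15907764] 29.864677039728992 6.55
```

View pics/w4.png

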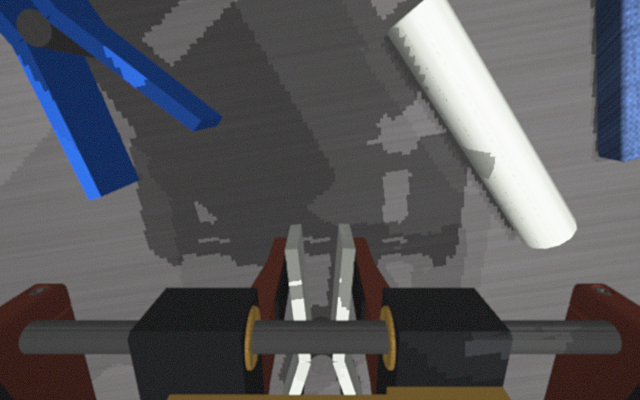

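Emit:
{"op": "servo_tool", "data": {"deltas": [[[0, 0, -10], [0, 0, 0]], [[0, 0, -20], [0, 0, 0]], [[0, 0, -20], [0, 0, 0]]]}}

```text
t: 6.8
ee_pos: [414.3, 270.7, 28.1]
orientation: [0.258, 3.129, 0.002]
ft_force: [0.5, 0.4, 0.0]
width: 29.7
grasp_force: 29.9
```

```bash
python3 - <<'E'
from h import *
o=obs()[0];print(w2s(o["ee_pos"]),o["width"],delta([*s2w(-212,131),24],SY+np.pi/2))
E
```

```text
[-223.6352597   262.79517791   28.06647233] 29.67083461795962 (array([ -19.5, -130.9,    3.9]), array([ 0.002,  0.002, -0.06 ]))
```

Emit:
{"op": "servo_tool", "data": {"deltas": [[[-5, -33, 0], [0, 0, -0.02]], [[-10, -66, 0], [0, 0, -0.04]], [[-15, -100, 0], [0, 0, -0.06]], [[-19, -131, 0], [0, 0, -0.06]], [[-19, -131, 0], [0, 0, -0.06]]]}}

```text
t: 7.22
ee_pos: [408.9, 133.8, 26.2]
orientation: [-0.169, -3.134, 0.002]
ft_force: [0.1, -0.6, -2.8]
width: 29.7
grasp_force: 29.9
```

```bash
python3 - <<'E'
from h import *
o=obs()[0];print(w2s(o["ee_pos"]),o["width"],delta([*s2w(-212,131),24],SY+np.pi/2))
im=get_image("side");S=w2s(cloud(im));d=im["depth"]>0
cv2.imwrite("pics/s3.png",cv2.resize(im["frame"][150:300,240:440],None,fx=4,fy=4,interpolation=cv2.INTER_CUBIC))
m=d&(abs(S[...,1]-131)<28)&(S[...,0]>-280)&(S[...,0]<-88)&(S[...,2]>8)&(S[...,2]<75)
q=S[m]
for a in range(-240,-84,8):
    k=q[(q[:,0]>=a)&(q[:,0]<a+8)]
    if len(k): print(a,len(k),k.min(0).round(),k.max(0).round())
E
```

```text
[-214.62349892  126.05898283   26.19823132] 29.655494774863115 (array([-2.6,  5. ,  2.2]), array([-0.002, -0.003, -0.003]))
-232 83 [-231.  104.   19.] [-224.  153.   73.]
-224 61 [-224.  108.   18.] [-216.  154.   75.]
-216 43 [-216.  107.   27.] [-208.  154.   74.]
-208 13 [-208.  111.   30.] [-203.  152.   51.]
-200 2 [-194.  139.   22.] [-192.  142.   29.]
-192 8 [-192.  137.   15.] [-185.  141.   32.]
-184 6 [-184.  138.   22.] [-177.  142.   31.]
-176 4 [-175.  138.   20.] [-171.  140.   28.]
-168 8 [-168.  137.   21.] [-160.  140.   32.]
-160 9 [-159.  139.   20.] [-153.  144.   33.]
-152 8 [-152.  142.   22.] [-145.  145.   35.]
-144 15 [-144.  142.   19.] [-136.  149.   41.]
-136 15 [-134.  146.   19.] [-128.  152.   50.]
-128 20 [-127.  147.   23.] [-120.  156.   50.]
-120 14 [-119.  141.   18.] [-113.  154.   49.]
-112 3 [-111.  144.   45.] [-109.  151.   47.]
```

View pics/s3.png

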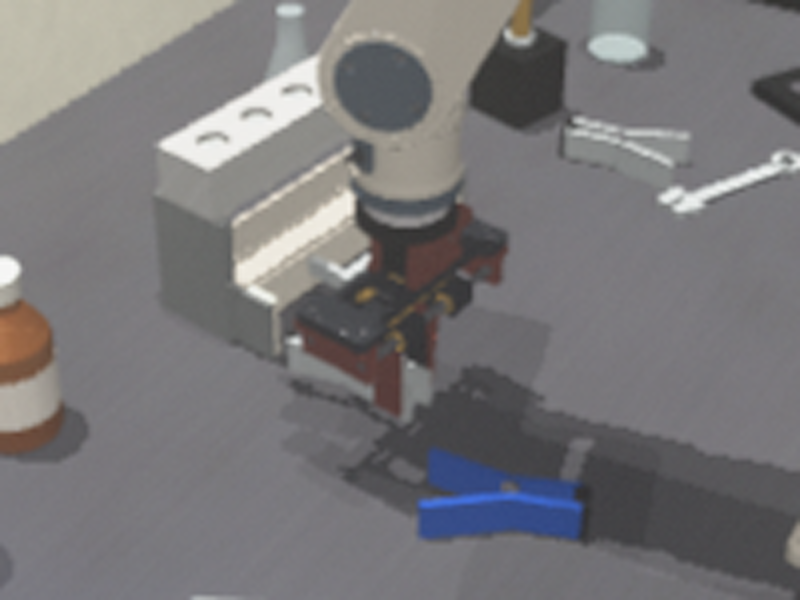

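Emit:
{"op": "servo_tool", "data": {"deltas": [[[0, 5, 0], [0, 0, 0]], [[0, 5, 8], [0, 0, 0]], [[0, 5, 15], [0, 0, 0]], [[0, 5, 17], [0, 0, 0]], [[0, 5, 17], [0, 0, 0]]]}}

```text
t: 7.68
ee_pos: [410.5, 143.4, 8.2]
orientation: [-0.162, -3.136, 0.001]
ft_force: [-0.7, 0.4, -2.2]
width: 29.5
grasp_force: 29.9
```

```bash
python3 - <<'E'
from h import *
o=obs()[0];print(w2s(o["ee_pos"]),o["width"],delta([*s2w(-161.5,131),9],SY+np.pi/2),o["ft_force"])
E
```

```text
[-214.04923189  135.73714529    8.20973689] 29.471264680182376 (array([-52.5,  -4.8,  -0.9]), array([-0.001, -0.002,  0.002])) [-0.67505063  0.36649888 -2.24879334]
```

Emit:
{"op": "servo_tool", "data": {"deltas": [[[0, -5, 0], [0, 0, 0]], [[0, -5, 0], [0, 0, 0]], [[0, -5, 0], [0, 0, 0]], [[-5, -5, 0], [0, 0, 0]], [[-10, -5, 0], [0, 0, 0]]]}}

```text
t: 8.1
ee_pos: [421.0, 136.7, 9.4]
orientation: [0.164, 3.137, 0.0]
ft_force: [-0.4, -0.1, -1.3]
width: 29.6
grasp_force: 29.9
```

```bash
python3 - <<'E'
from h import *
o=obs()[0];im=get_image("side");o=obs()[0];print(w2s(o["ee_pos"]),o["width"],delta([*s2w(-161.5,131),9],SY+np.pi/2),o["ft_force"])
S=w2s(cloud(im));d=im["depth"]>0
m=d&(abs(S[...,1]-131)<30)&(S[...,0]>-130)&(S[...,0]<-60)&(S[...,2]>8)&(S[...,2]<75)
q=S[m]
for a in range(-130,-64,6):
    k=q[(q[:,0]>=a)&(q[:,0]<a+6)]
    if len(k): print(a,len(k),k.min(0).round(),k.max(0).round())
E
```

```text
[-201.24558997  130.64088155    9.53446694] 29.692695070688256 (array([-39.7,   0.4,   0.6]), array([ 0.001,  0.002, -0.   ])) [ 1.94384024 -0.47426885 -1.85021555]
-130 5 [-129.  149.   11.] [-124.  153.   21.]
-124 7 [-123.  151.   11.] [-118.  157.   20.]
-118 9 [-118.  153.    9.] [-113.  158.   30.]
-112 17 [-112.  147.    9.] [-106.  160.   32.]
-106 11 [-104.  148.   10.] [-100.  157.   35.]
-100 1 [-95. 144.  28.] [-95. 144.  28.]
-88 30 [-86. 125.  11.] [-82. 141.  60.]
-82 21 [-82. 128.  12.] [-76. 141.  60.]
-76 18 [-76. 126.  14.] [-70. 141.  62.]
-70 18 [-69. 126.   9.] [-65. 141.  61.]
```

Emit:
{"op": "servo_tool", "data": {"deltas": [[[-5, 0, 0], [0, 0, 0]], [[-10, 0, 0], [0, 0, 0]], [[-15, 0, 0], [0, 0, 0]], [[-20, 0, 0], [0, 0, 0]], [[-20, 0, 0], [0, 0, 0]]]}}

```text
t: 8.57
ee_pos: [442.1, 134.7, 9.3]
orientation: [0.165, 3.136, 0.001]
ft_force: [-0.3, -0.8, -1.7]
width: 29.6
grasp_force: 29.9
```

Emit:
{"op": "servo_tool", "data": {"deltas": [[[-5, 0, 0], [0, 0, 0]], [[-10, 0, 0], [0, 0, 0]], [[-15, 0, 0], [0, 0, 0]], [[-20, 0, 2], [0, 0, 0]], [[-20, 0, 3], [0, 0, 0]]]}}

```text
t: 8.98
ee_pos: [461.7, 132.6, 7.0]
orientation: [0.165, 3.136, 0.0]
ft_force: [-4.4, -3.2, 31.9]
width: 29.8
grasp_force: 29.8
```

```bash
python3 - <<'E'
from h import *
im=get_image("side");o=obs()[0];print(w2s(o["ee_pos"]),o["width"],o["ft_force"])
cv2.imwrite("pics/s4.png",cv2.resize(im["frame"][180:270,270:390],None,fx=6,fy=6,interpolation=cv2.INTER_CUBIC))
S=w2s(cloud(im));d=im["depth"]>0
m=d&(abs(S[...,1]-131)<30)&(S[...,0]>-130)&(S[...,0]<-50)&(S[...,2]>8)&(S[...,2]<45)
q=S[m]
for a in range(-130,-50,6):
    k=q[(q[:,0]>=a)&(q[:,0]<a+6)]
    if len(k): print(a,len(k),k.min(0).round(),k.max(0).round())
E
```

```text
[-162.01879514  130.3720198     7.11468796] 29.485612184919574 [-1.30345108 -2.66931442 13.25225333]
-130 1 [-129.  144.    8.] [-129.  144.    8.]
-118 1 [-116.  144.   10.] [-116.  144.   10.]
-112 2 [-107.  144.    9.] [-106.  148.   11.]
-106 1 [-102.  147.    8.] [-102.  147.    8.]
-100 5 [-99. 144.   9.] [-96. 151.  16.]
-94 4 [-91. 149.   9.] [-89. 153.  17.]
-88 5 [-88. 151.   8.] [-84. 154.  18.]
-82 6 [-81. 152.   8.] [-76. 156.  20.]
-76 7 [-75. 152.   9.] [-71. 157.  21.]
-70 10 [-69. 153.   9.] [-65. 159.  32.]
-64 9 [-64. 147.  10.] [-60. 159.  32.]
-58 1 [-57. 151.  30.] [-57. 151.  30.]
-52 3 [-51. 139.  37.] [-51. 140.  44.]
```

View pics/s4.png

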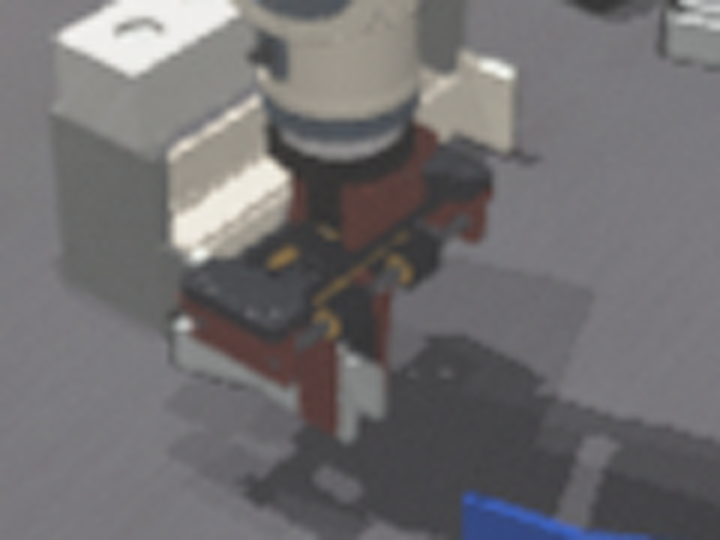

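Emit:
{"op": "servo_tool", "data": {"deltas": [[[0, 0, -2], [0, 0, 0]], [[0, 0, -2], [0, 0, 0]]]}}

```text
t: 9.2
ee_pos: [460.9, 132.6, 8.4]
orientation: [0.165, 3.137, 0.0]
ft_force: [0.5, -0.3, -1.2]
width: 29.7
grasp_force: 29.9
```

Emit:
{"op": "servo_tool", "data": {"deltas": [[[0, 0, 0], [0, 0, 0]], [[0, 0, 0], [0, 0, 0]], [[0, 0, 0], [0, 0, 0]], [[0, 0, 0], [0, 0, 0]], [[0, 0, 0], [0, 0, 0]]], "grip": -1}}

```text
t: 9.62
ee_pos: [460.4, 132.6, 8.1]
orientation: [-0.164, -3.137, 0.0]
ft_force: [-0.2, 0.3, -0.3]
width: 59.2
grasp_force: 0.0
```

Emit:
{"op": "servo_tool", "data": {"deltas": [[[0, 0, 0], [0, 0, 0]], [[0, 0, 0], [0, 0, 0]], [[0, 0, 0], [0, 0, 0]], [[0, 0, 0], [0, 0, 0]], [[0, 0, 0], [0, 0, 0]]]}}

```text
t: 10.03
ee_pos: [460.4, 132.6, 8.2]
orientation: [-0.165, -3.137, 0.0]
ft_force: [0.3, -0.5, 1.0]
width: 87.4
grasp_force: 0.0
```

Emit:
{"op": "servo_tool", "data": {"deltas": [[[0, 0, -25], [0, 0, 0]], [[0, 0, -60], [0, 0, 0]], [[0, 0, -100], [0, 0, 0]], [[20, 0, -140], [0, 0, 0]], [[40, 0, -180], [0, 0, 0]]]}}

```text
t: 10.45
ee_pos: [423.2, 136.4, 184.4]
orientation: [0.166, 3.137, 0.0]
ft_force: [0.1, -0.1, -0.4]
width: 87.7
grasp_force: 0.0
```

```bash
python3 - <<'E'
from h import *
im=get_image("wrist");o=obs()[0];print(w2s(o["ee_pos"]),o["width"],o["t"])
cv2.imwrite("pics/w5.png",im["frame"][120:330,150:490])
try:
    n=s2w(-115,131);v,c,n,l=clip(im,n)
    print(w2s(v[:2]),v[2]-SY,c/n)
except Exception as e: print(e)
S=w2s(cloud(im));d=im["depth"]>0
m=d&(abs(S[...,1]-131)<40)&(S[...,0]>-200)&(S[...,0]<-48)&(S[...,2]>24)&(S[...,2]<38)
q=S[m]
for a in range(-190,-48,8):
    k=q[(q[:,0]>=a)&(q[:,0]<a+8)]
    if len(k): print(a,len(k),k.min(0).round(),k.max(0).round())
E
```

```text
[-201.37648042  130.86355671  190.18977283] 87.9388490247998 10.5
[-117.01377358  128.62102409] -0.019198065527164965 12.603753724607804
-190 2 [-182.  148.   27.] [-182.  149.   27.]
-182 118 [-182.  104.   24.] [-174.  153.   33.]
-174 97 [-174.  105.   24.] [-166.  152.   34.]
-166 95 [-166.  107.   25.] [-158.  150.   33.]
-158 95 [-158.  109.   25.] [-150.  149.   34.]
-150 92 [-150.  111.   25.] [-142.  147.   34.]
-142 94 [-142.  113.   24.] [-134.  146.   34.]
-134 90 [-134.  114.   24.] [-126.  144.   34.]
-126 149 [-126.  116.   24.] [-118.  142.   34.]
-118 139 [-118.  117.   24.] [-110.  142.   34.]
-110 78 [-110.  116.   24.] [-102.  144.   33.]
-102 73 [-102.  116.   25.] [-94. 146.  34.]
-94 81 [-94. 114.  27.] [-86. 147.  37.]
-86 130 [-86. 113.  24.] [-78. 148.  37.]
-78 113 [-78. 112.  24.] [-70. 150.  33.]
-70 136 [-70. 111.  25.] [-62. 149.  34.]
-62 21 [-62. 115.  31.] [-60. 146.  33.]
```

View pics/w5.png

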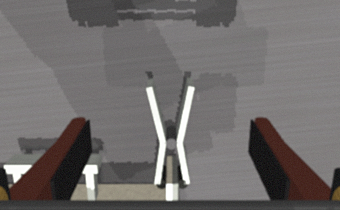

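Emit:
{"op": "servo_tool", "data": {"deltas": [[[-7, -40, -5], [0, 0, 0]], [[-14, -80, -10], [0, 0, 0]], [[-21, -120, -15], [0, 0, 0]], [[-28, -160, -20], [0, 0, 0]], [[-35, -200, -25], [0, 0, 0]]]}}

```text
t: 10.92
ee_pos: [436.9, -67.8, 208.0]
orientation: [0.163, 3.137, -0.0]
ft_force: [0.6, 0.0, 0.0]
width: 87.7
grasp_force: 0.0
```

Emit:
{"op": "servo_tool", "data": {"deltas": [[[-7, -40, -5], [0, 0, 0]], [[-14, -80, -10], [0, 0, 0]], [[-21, -120, -15], [0, 0, 0]], [[-28, -160, -20], [0, 0, 0]], [[-35, -200, -25], [0, 0, 0]]]}}

```text
t: 11.33
ee_pos: [450.6, -270.8, 232.8]
orientation: [0.165, 3.137, 0.0]
ft_force: [1.0, 1.0, -0.6]
width: 88.0
grasp_force: 0.0
```

Emit:
{"op": "servo_tool", "data": {"deltas": [[[-6, -40, 0], [0, 0, 0]], [[-6, -40, 0], [0, 0, 0]], [[-6, -40, 0], [0, 0, 0]]]}}

```text
t: 11.58
ee_pos: [452.5, -310.9, 232.2]
orientation: [-0.17, -3.137, -0.0]
ft_force: [0.7, 0.4, -0.4]
width: 87.8
grasp_force: 0.0
```

```bash
python3 - <<'E'
from h import *
im=get_image("wrist");o=obs()[0];print(o["ee_pos"],o["t"])
cv2.imwrite("pics/w6.png",im["frame"])
for s in finder.silhouettes("clip2",im)[:3]:
    p=mpts(im,s["mask"]);m=np.median(p,0);print(s["score"],s["rect"],m,len(p))
    if s["score"]>.5:
        v,c,n,l=clip(im,m[:2]);print(v,c/n,n,np.percentile(l,[1,50,99],axis=0).round(1).tolist())
        g=v[:2]-50*np.array([np.cos(v[2]),np.sin(v[2])]);print(g,delta([*g,80],v[2]+np.pi/2))
E
```

```text
[ 452.26400881 -309.32754075  232.0138448 ] 11.6333
0.74 [0.483, 0.3911, 0.0955, 0.2848] [ 432.04277266 -312.59544045   31.65838029] 1749
[ 438.61618815 -312.35440657    6.42415168] 4.022060594566473 1401 [[-64.8, -28.8], [-6.3, -0.8], [52.0, 28.8]]
[ 389.112154   -319.37940501] (array([ 61.5, -17.7, 152.1]), array([ 0.001, -0.001, -0.246]))
```

View pics/w6.png

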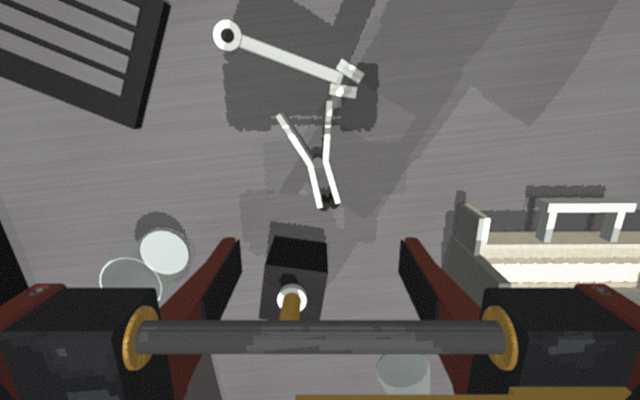

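```bash
python3 - <<'E'
from h import *
im=get_image("wrist");P=cloud(im)
v=np.array([438.6-2.5,-312.7,0.141]);c,s=np.cos(v[2]),np.sin(v[2])
L=P.copy();L[...,:2]=(P[...,:2]-v[:2])@np.array([[c,-s],[s,c]])
m=(im["depth"]>0)&(L[...,0]>-140)&(L[...,0]<-20)&(abs(L[...,1])<90)&(L[...,2]>4)
q=L[m]
for a in range(-110,-24,6):
    k=q[(q[:,0]>=a)&(q[:,0]<a+6)]
    if len(k):
        h=np.unique((k[:,1]//4*4).astype(int));print(a,{int(y):int(k[k[:,1]//4*4==y][:,2].max()) for y in h})
E
```

```text
-110 {-4: 8, 0: 8, 4: 9, 8: 8, 12: 7, 16: 7, 20: 7, 24: 8, 28: 6}
-104 {4: 6, 8: 7, 12: 8, 16: 8, 20: 8, 24: 8, 28: 8, 32: 9, 36: 4, 48: 10, 52: 10, 56: 9}
-98 {12: 5, 16: 7, 20: 8, 24: 9, 28: 8, 32: 8, 36: 8, 40: 8, 44: 10, 48: 11, 52: 10, 56: 10, 60: 10}
-92 {20: 6, 24: 8, 28: 8, 32: 7, 36: 8, 40: 7, 44: 8, 48: 9, 52: 10, 56: 10, 60: 11, 64: 11, 68: 10}
-86 {32: 7, 36: 9, 40: 9, 44: 8, 48: 8, 52: 10, 56: 11, 60: 10, 64: 10, 68: 10, 72: 10}
-80 {32: 9, 36: 10, 40: 10, 44: 10, 48: 9, 52: 8, 60: 9, 64: 10, 68: 9}
-74 {28: 9, 32: 10, 36: 10, 40: 11, 44: 10, 48: 10, 52: 10, 56: 9, 60: 10}
-68 {-32: 33, -28: 32, 24: 32, 28: 33, 36: 7, 40: 9, 44: 9, 48: 10, 52: 10, 56: 10, 60: 9}
-62 {-32: 33, -28: 33, -24: 27, 24: 33, 28: 33, 52: 10, 56: 8}
-56 {-32: 34, -28: 32, -24: 33, 20: 32, 24: 33, 28: 33}
-50 {-28: 32, -24: 33, -20: 32, 16: 31, 20: 33, 24: 32}
-44 {-28: 33, -24: 33, -20: 32, 16: 33, 20: 33, 24: 32}
-38 {-72: 325, -68: 329, -64: 333, -60: 337, -56: 337, -52: 337, -48: 335, -24: 32, -20: 34, -16: 22, 12: 31, 16: 33, 20: 33}
-32 {-68: 334, -64: 336, -60: 337, -56: 345, -52: 347, -48: 337, -44: 337, -40: 337, -36: 337, -24: 33, -20: 33, -16: 32, 12: 33, 16: 33, 20: 32}
-26 {-68: 336, -64: 337, -60: 337, -56: 346, -52: 346, -48: 337, -44: 337, -40: 337, -36: 337, -32: 331, -28: 330, -24: 330, -20: 33, -16: 32, -12: 21, 8: 18, 12: 33, 16: 34}
```

Emit:
{"op": "servo_tool", "data": {"deltas": [[[20, -6, 30], [0, 0, -0.12]], [[40, -12, 60], [0, 0, -0.24]], [[58, -17, 95], [0, 0, -0.246]], [[58, -17, 130], [0, 0, -0.246]], [[58, -17, 165], [0, 0, -0.246]]], "grip": -0.68}}

```text
t: 12.15
ee_pos: [392.7, -318.5, 67.0]
orientation: [-0.223, 3.133, -0.0]
ft_force: [0.8, -0.7, 0.0]
width: 73.6
grasp_force: 0.0
```

Emit:
{"op": "servo_tool", "data": {"deltas": [[[0, 0, 5], [0, 0, 0]], [[0, 0, 5], [0, 0, 0]], [[0, 0, 5], [0, 0, 0]]]}}

```text
t: 12.4
ee_pos: [394.2, -319.5, 63.7]
orientation: [-0.224, 3.133, -0.0]
ft_force: [1.2, -0.9, 0.5]
width: 73.8
grasp_force: 0.0
```

```bash
python3 - <<'E'
from h import *
o=obs()[0];print(o["ee_pos"],o["width"],delta([392.6,-318.9,8],0.141+np.pi/2))
E
```

```text
[ 394.24440477 -319.5215689    63.70412005] 73.76636689282275 (array([ 1.6,  0.9, 55.7]), array([-0.   ,  0.   ,  0.002]))
```

Emit:
{"op": "servo_tool", "data": {"deltas": [[[1, 1, 20], [0, 0, 0]], [[1, 1, 40], [0, 0, 0]], [[1, 1, 54], [0, 0, 0]], [[1, 1, 55], [0, 0, 0]], [[1, 1, 55], [0, 0, 0]]]}}

```text
t: 12.82
ee_pos: [393.3, -319.5, 9.2]
orientation: [-0.222, 3.132, -0.002]
ft_force: [0.5, -0.2, 0.3]
width: 73.9
grasp_force: 0.0
```

Emit:
{"op": "servo_tool", "data": {"deltas": [[[0, 0, 0], [0, 0, 0]], [[0, 0, 0], [0, 0, 0]], [[0, 0, 0], [0, 0, 0]], [[0, 0, 0], [0, 0, 0]], [[0, 0, 0], [0, 0, 0]]], "grip": 1}}

```text
t: 13.23
ee_pos: [392.9, -319.8, 9.0]
orientation: [-0.222, 3.132, -0.002]
ft_force: [-1.2, -0.8, 9.4]
width: 44.2
grasp_force: 9.7
```

Emit:
{"op": "servo_tool", "data": {"deltas": [[[0, 0, 0], [0, 0, 0]], [[0, 0, 0], [0, 0, 0]], [[0, 0, 0], [0, 0, 0]], [[0, 0, 0], [0, 0, 0]], [[0, 0, 0], [0, 0, 0]]]}}

```text
t: 13.65
ee_pos: [393.1, -319.9, 9.1]
orientation: [-0.221, 3.132, -0.003]
ft_force: [-1.0, -0.6, 8.8]
width: 29.3
grasp_force: 29.8
```

Emit:
{"op": "servo_tool", "data": {"deltas": [[[0, 0, -10], [0, 0, 0]], [[0, 0, -20], [0, 0, 0]], [[0, 0, -20], [0, 0, 0]], [[0, 0, -20], [0, 0, 0]]]}}

```text
t: 13.98
ee_pos: [392.8, -319.5, 28.7]
orientation: [-0.222, 3.132, -0.002]
ft_force: [0.4, -0.1, -2.3]
width: 29.3
grasp_force: 29.9
```

```bash
python3 - <<'E'
from h import *
o=obs()[0];print(w2s(o["ee_pos"]),o["ee_pos"],o["width"],delta([*s2w(-210,-131),28],SY+np.pi/2))
E
```

```text
[-183.29347186 -326.41584493   28.71206543] [ 392.7908823  -319.46831984   28.71206543] 29.33926491171464 (array([-21.7, 196. ,   0.5]), array([-0.001,  0.001,  0.246]))
```

Emit:
{"op": "servo_tool", "data": {"deltas": [[[0, 40, 0], [0, 0, 0.1]], [[-5, 80, 0], [0, 0, 0.2]], [[-10, 120, 0], [0, 0, 0.246]], [[-16, 160, 0], [0, 0, 0.246]], [[-22, 196, 0], [0, 0, 0.246]]]}}

```text
t: 14.4
ee_pos: [385.4, -120.0, 27.6]
orientation: [-0.166, -3.136, -0.001]
ft_force: [0.9, 0.2, -1.6]
width: 29.1
grasp_force: 29.9
```

Emit:
{"op": "servo_tool", "data": {"deltas": [[[0, 0, 0], [0, 0, 0]], [[0, 0, 0], [0, 0, 0]], [[0, 0, 10], [0, 0, 0]], [[0, 0, 18], [0, 0, 0]], [[0, 0, 18], [0, 0, 0]]]}}

```text
t: 14.82
ee_pos: [386.8, -122.9, 8.9]
orientation: [0.167, 3.137, -0.0]
ft_force: [0.5, -0.7, -1.8]
width: 29.3
grasp_force: 29.9
```

Emit:
{"op": "servo_tool", "data": {"deltas": [[[0, 0, 0], [0, 0, 0]], [[0, 0, 0], [0, 0, 0]], [[0, 0, 0], [0, 0, 0]]]}}

```text
t: 15.07
ee_pos: [386.3, -122.4, 9.8]
orientation: [-0.166, -3.137, -0.0]
ft_force: [1.0, 0.3, -0.9]
width: 29.6
grasp_force: 29.9
```

```bash
python3 - <<'E'
from h import *
for n in ("scene","side"):
    im=get_image(n);o=obs()[0];print(w2s(o["ee_pos"]),o["width"],delta([*s2w(-160,-131),9.5],SY+np.pi/2),o["ft_force"])
    S=w2s(cloud(im));d=im["depth"]>0
    m=d&(abs(S[...,1]+131)<32)&(S[...,0]>-160)&(S[...,0]<-60)&(S[...,2]>8)&(S[...,2]<64)
    q=S[m]
    for a in range(-160,-58,6):
        k=q[(q[:,0]>=a)&(q[:,0]<a+6)]
        if len(k): print(a,len(k),k.min(0).round(),k.max(0).round())
E
```

```text
[-210.34387322 -130.97235145    9.82929159] 29.08519968652066 (array([-50.3,   0. ,   0.3]), array([ 0.   , -0.   , -0.001])) [-0.31838381 -1.44233029 -1.21423383]
-160 31 [-160. -145.    8.] [-154. -117.   37.]
-154 27 [-154. -148.    9.] [-148. -116.   37.]
-148 13 [-148. -149.    8.] [-143. -115.   34.]
-142 18 [-141. -151.    8.] [-137. -110.   39.]
-136 17 [-136. -153.    8.] [-131. -112.   38.]
-130 15 [-130. -153.    9.] [-124. -108.   36.]
-124 14 [-124. -156.   13.] [-119. -107.   36.]
-118 13 [-115. -157.   10.] [-112. -106.   34.]
-112 14 [-112. -157.    9.] [-106. -117.   37.]
-106 15 [-106. -158.   12.] [-103. -147.   36.]
-88 1 [ -83. -137.   13.] [ -83. -137.   13.]
-82 19 [ -82. -139.   11.] [ -77. -127.   63.]
-76 20 [ -75. -140.   11.] [ -70. -126.   64.]
-70 16 [ -70. -141.   10.] [ -64. -125.   62.]
-64 18 [ -64. -139.   13.] [ -60. -129.   62.]
[-210.31684038 -130.86666235    9.84942726] 29.580632155848583 (array([-50.3,  -0.1,   0.3]), array([-0.   , -0.   , -0.001])) [ 0.18697164 -0.29889246 -1.30168978]
-160 11 [-159. -120.    8.] [-154. -113.   32.]
-154 11 [-152. -117.    8.] [-149. -108.   34.]
-148 11 [-148. -121.   10.] [-142. -108.   33.]
-142 10 [-142. -143.   10.] [-137. -107.   32.]
-136 10 [-135. -144.   11.] [-130. -106.   33.]
-130 10 [-129. -110.    8.] [-125. -104.   29.]
-124 11 [-124. -147.    9.] [-118. -101.   30.]
-118 24 [-118. -148.    8.] [-112. -100.   33.]
-112 8 [-111. -149.   13.] [-107. -106.   31.]
-106 1 [-106. -145.   30.] [-106. -145.   30.]
-88 22 [ -86. -133.   11.] [ -82. -121.   58.]
-82 16 [ -82. -130.   15.] [ -76. -119.   58.]
-76 16 [ -76. -135.    9.] [ -70. -122.   60.]
-70 19 [ -70. -136.    9.] [ -64. -119.   61.]
-64 16 [ -64. -136.    8.] [ -60. -122.   60.]
```

Emit:
{"op": "servo_tool", "data": {"deltas": [[[-5, 0, 0], [0, 0, 0]], [[-10, 0, 0], [0, 0, 0]], [[-15, 0, 0], [0, 0, 0]], [[-20, 0, 0], [0, 0, 0]], [[-25, 0, 0], [0, 0, 0]]]}}

```text
t: 15.58
ee_pos: [412.2, -124.6, 9.8]
orientation: [0.164, 3.137, -0.0]
ft_force: [0.2, 0.0, -1.5]
width: 29.4
grasp_force: 29.9
```

Emit:
{"op": "servo_tool", "data": {"deltas": [[[-5, 0, 0], [0, 0, 0]], [[-10, 0, 0], [0, 0, 0]], [[-15, 0, 0], [0, 0, 0]], [[-20, 0, 0], [0, 0, 0]], [[-23, 0, 0], [0, 0, 0]]]}}

```text
t: 16.0
ee_pos: [435.1, -127.1, 9.8]
orientation: [0.164, 3.137, -0.0]
ft_force: [1.1, 0.2, -1.0]
width: 29.3
grasp_force: 29.9
```

Emit:
{"op": "servo_tool", "data": {"deltas": [[[0, 0, 0], [0, 0, 0]], [[0, 0, 0], [0, 0, 0]]]}}

```text
t: 16.17
ee_pos: [434.2, -126.9, 9.7]
orientation: [-0.164, -3.137, -0.0]
ft_force: [0.8, 0.3, -1.7]
width: 29.4
grasp_force: 29.9
```

```bash
python3 - <<'E'
from h import *
for n in ("scene","side"):
    im=get_image(n);o=obs()[0];print(w2s(o["ee_pos"]),o["width"],o["ft_force"])
    S=w2s(cloud(im));d=im["depth"]>0
    m=d&(abs(S[...,1]+131)<32)&(S[...,0]>-100)&(S[...,0]<-48)&(S[...,2]>8)&(S[...,2]<38)
    q=S[m]
    for a in range(-100,-46,6):
        k=q[(q[:,0]>=a)&(q[:,0]<a+6)]
        if len(k): print(a,len(k),k.min(0).round(),k.max(0).round())
E
```

```text
[-162.56068236 -130.5312982     9.6390091 ] 29.27305901962684 [-0.10562005 -0.33875582 -2.63389269]
-100 9 [ -99. -149.   13.] [ -94. -142.   35.]
-94 3 [ -92. -150.   11.] [ -89. -148.   28.]
-88 8 [ -88. -152.    9.] [ -83. -135.   33.]
-82 11 [ -81. -152.   11.] [ -76. -136.   38.]
-76 10 [ -75. -154.   10.] [ -70. -135.   37.]
-70 23 [ -70. -157.   10.] [ -64. -135.   36.]
-64 25 [ -63. -156.    9.] [ -58. -138.   37.]
-58 12 [ -58. -152.   12.] [ -54. -135.   36.]
-52 7 [ -52. -140.   10.] [ -48. -136.   35.]
[-162.6045273  -130.52737399    9.65908719] 29.242855819933762 [-0.59523193 -0.51670487 -1.72491043]
-100 7 [ -99. -113.    8.] [ -95. -109.   29.]
-94 11 [ -93. -118.   10.] [ -89. -104.   32.]
-88 10 [ -88. -147.   10.] [ -82. -103.   29.]
-82 11 [ -82. -145.   10.] [ -76. -102.   31.]
-76 17 [ -75. -128.    9.] [-70. -99.  34.]
-70 12 [ -69. -126.   11.] [-64. -99.  37.]
-64 12 [ -64. -128.   13.] [ -58. -104.   37.]
-58 4 [ -57. -124.   26.] [ -52. -123.   37.]
-52 5 [ -51. -126.   22.] [ -49. -122.   34.]
```

Emit:
{"op": "servo_tool", "data": {"deltas": [[[0, 0, 0], [0, 0, 0]], [[0, 0, 0], [0, 0, 0]], [[0, 0, 0], [0, 0, 0]], [[0, 0, 0], [0, 0, 0]], [[0, 0, 0], [0, 0, 0]]], "grip": -1}}

```text
t: 16.68
ee_pos: [434.3, -127.0, 9.8]
orientation: [0.165, 3.137, -0.0]
ft_force: [0.4, 0.0, -0.4]
width: 59.4
grasp_force: 0.0
```

Emit:
{"op": "servo_tool", "data": {"deltas": [[[0, 0, 0], [0, 0, 0]], [[0, 0, 0], [0, 0, 0]], [[0, 0, 0], [0, 0, 0]], [[0, 0, 0], [0, 0, 0]], [[0, 0, 0], [0, 0, 0]]]}}

```text
t: 17.1
ee_pos: [434.2, -126.9, 9.7]
orientation: [0.165, 3.137, 0.0]
ft_force: [-0.4, 0.2, -0.0]
width: 87.4
grasp_force: 0.0
```

Emit:
{"op": "servo_tool", "data": {"deltas": [[[0, 0, -25], [0, 0, 0]], [[0, 0, -60], [0, 0, 0]], [[0, 0, -100], [0, 0, 0]], [[20, 0, -140], [0, 0, 0]], [[40, 0, -180], [0, 0, 0]]]}}

```text
t: 17.52
ee_pos: [397.0, -123.0, 185.9]
orientation: [0.164, 3.137, -0.0]
ft_force: [0.7, -0.8, -0.4]
width: 87.8
grasp_force: 0.0
```

```bash
python3 - <<'E'
from h import *
im=get_image("wrist");o=obs()[0];print(w2s(o["ee_pos"]),o["width"],o["t"])
S=w2s(cloud(im));d=im["depth"]>0
m=d&(abs(S[...,1]+131)<40)&(S[...,0]>-200)&(S[...,0]<-48)&(S[...,2]>24)&(S[...,2]<38)
q=S[m]
for a in range(-190,-48,8):
    k=q[(q[:,0]>=a)&(q[:,0]<a+8)]
    if len(k): print(a,len(k),k.min(0).round(),k.max(0).round())
im=get_image("scene");P=cloud(im)
for s in finder.silhouettes("rod",im)[:2]:
    p=mpts(im,s["mask"]);p=p[(p[:,2]>100)&(p[:,2]<160)];print(s["score"],np.median(p,0),p.max(0))
E
```

```text
[-200.34670043 -130.81190689  191.64869927] 87.72435313104631 17.5667
-190 14 [-183. -153.   25.] [-182. -111.   33.]
-182 113 [-182. -157.   24.] [-174. -108.   34.]
-174 95 [-174. -154.   25.] [-166. -110.   34.]
-166 99 [-166. -154.   25.] [-158. -111.   34.]
-158 95 [-158. -152.   25.] [-150. -113.   34.]
-150 89 [-150. -150.   25.] [-142. -115.   34.]
-142 92 [-142. -149.   24.] [-134. -116.   34.]
-134 91 [-134. -147.   25.] [-126. -118.   34.]
-126 162 [-126. -145.   24.] [-118. -119.   34.]
-118 130 [-118. -145.   28.] [-110. -119.   34.]
-110 77 [-110. -146.   24.] [-102. -117.   34.]
-102 72 [-102. -147.   26.] [ -94. -116.   34.]
-94 76 [ -94. -148.   27.] [ -86. -115.   34.]
-86 144 [ -86. -149.   24.] [ -78. -114.   38.]
-78 115 [ -78. -150.   25.] [ -70. -112.   34.]
-70 136 [ -70. -151.   27.] [ -62. -112.   33.]
-62 14 [ -62. -146.   30.] [ -60. -117.   33.]
0.64 [ 580.92041902 -360.29994459  134.96124542] [ 589.8493433  -347.07304052  158.89221797]
```

Emit:
{"op": "servo_tool", "data": {"deltas": [[[-15, -38, -8], [0, 0, 0]], [[-30, -76, -16], [0, 0, 0]], [[-45, -114, -24], [0, 0, 0]], [[-60, -152, -32], [0, 0, 0]], [[-80, -185, -40], [0, 0, 0]]]}}

```text
t: 18.08
ee_pos: [456.8, -317.4, 222.3]
orientation: [-0.165, -3.135, -0.002]
ft_force: [1.4, 0.9, -0.3]
width: 88.1
grasp_force: 0.0
```

Emit:
{"op": "servo_tool", "data": {"deltas": [[[-30, -15, 0], [0, 0, 0]], [[-60, -28, 0], [0, 0, 0]], [[-68, -28, 0], [0, 0, 0]], [[-68, -28, 0], [0, 0, 0]], [[-68, -28, 0], [0, 0, 0]]]}}

```text
t: 18.5
ee_pos: [521.2, -349.3, 221.7]
orientation: [-0.163, -3.134, -0.003]
ft_force: [-0.7, 0.8, 0.3]
width: 87.7
grasp_force: 0.0
```

```bash
python3 - <<'E'
from h import *
im=get_image("wrist");o=obs()[0];print(o["ee_pos"],o["t"])
P=cloud(im);d=im["depth"]>0
near=d&(np.hypot(P[...,0]-577,P[...,1]+357)<60)
for a,b in ((150,160),(84,92),(76,83)):
    q=P[near&(P[...,2]>a)&(P[...,2]<b)]
    if len(q)>5:
        (c,r)=cv2.minEnclosingCircle(q[:,:2].astype(np.float32));print(a,len(q),np.median(q,0).round(1),c,r,cv2.minAreaRect(q[:,:2].astype(np.float32)))
cv2.imwrite("pics/w7.png",im["frame"])
E
```

```text
[ 520.82400101 -349.13460501  222.28811477] 18.55
150 499 [ 571.7 -356.6  154.9] (572.8043212890625, -357.2215270996094) 10.751176834106445 ((572.6026611328125, -356.5509033203125), (19.853342056274414, 19.96326446533203), 24.302541732788086)
84 381 [ 564.9 -355.5   88. ] (572.5052490234375, -356.7596435546875) 16.137208938598633 ((570.1092529296875, -356.7710876464844), (31.386898040771484, 27.038726806640625), 87.64080047607422)
76 3262 [ 563.1 -354.5   80. ] (573.0205078125, -356.70709228515625) 49.45512390136719 ((572.8431396484375, -356.64068603515625), (70.18061828613281, 70.7610855102539), 75.00926208496094)
```

View pics/w7.png

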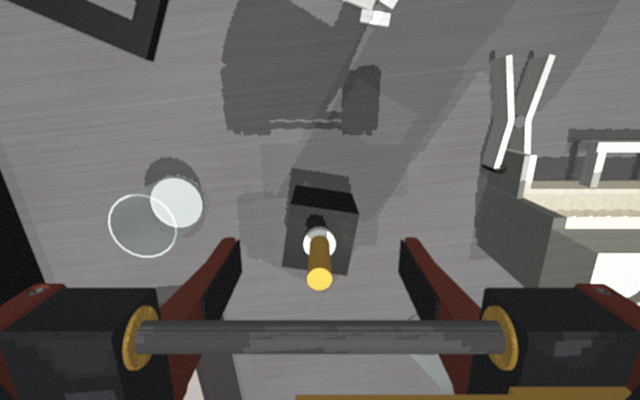

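Emit:
{"op": "servo_tool", "data": {"deltas": [[[-26, -1, 0], [0, 0, 0]], [[-52, -2, 0], [0, 0, 0]], [[-52, -2, 30], [0, 0, 0]], [[-52, -2, 70], [0, 0, 0]], [[-52, -2, 100], [0, 0, 0]]]}}

```text
t: 18.97
ee_pos: [572.3, -356.4, 122.3]
orientation: [-0.163, -3.136, -0.001]
ft_force: [0.2, 0.2, -0.0]
width: 87.9
grasp_force: 0.0
```

Emit:
{"op": "servo_tool", "data": {"deltas": [[[0, 0, 0], [0, 0, 0]], [[0, 0, 0], [0, 0, 0]], [[0, 0, 0], [0, 0, 0]]]}}

```text
t: 19.22
ee_pos: [573.9, -357.9, 126.0]
orientation: [0.164, 3.136, -0.001]
ft_force: [-0.2, 0.2, 0.3]
width: 87.9
grasp_force: 0.0
```

```bash
python3 - <<'E'
from h import *
print(obs()[0]["ee_pos"],delta([572.7,-356.7,91],SY+np.pi/2))
E
```

```text
[ 573.94877176 -357.94579658  126.02643212] (array([ 1.4,  1.1, 35. ]), array([-0.001,  0.001,  0.   ]))
```

Emit:
{"op": "servo_tool", "data": {"deltas": [[[1, 1, 17], [0, 0, 0]], [[1, 1, 32], [0, 0, 0]], [[1, 1, 34], [0, 0, 0]], [[1, 1, 34], [0, 0, 0]]]}}

```text
t: 19.55
ee_pos: [572.4, -356.5, 90.3]
orientation: [-0.164, -3.137, -0.001]
ft_force: [0.1, -0.5, 0.1]
width: 87.6
grasp_force: 0.0
```

Emit:
{"op": "servo_tool", "data": {"deltas": [[[0, 0, 0], [0, 0, 0]], [[0, 0, 0], [0, 0, 0]], [[0, 0, 0], [0, 0, 0]], [[0, 0, 0], [0, 0, 0]], [[0, 0, 0], [0, 0, 0]]], "grip": 1}}

```text
t: 19.97
ee_pos: [572.9, -356.8, 90.7]
orientation: [0.165, 3.137, -0.0]
ft_force: [0.2, -0.2, -0.5]
width: 57.7
grasp_force: 0.0
```

Emit:
{"op": "servo_tool", "data": {"deltas": [[[0, 0, 0], [0, 0, 0]], [[0, 0, 0], [0, 0, 0]], [[0, 0, 0], [0, 0, 0]], [[0, 0, 0], [0, 0, 0]], [[0, 0, 0], [0, 0, 0]]]}}

```text
t: 20.38
ee_pos: [572.7, -356.7, 90.2]
orientation: [-0.165, -3.137, -0.0]
ft_force: [-0.7, 0.2, 1.0]
width: 24.6
grasp_force: 0.0
```

Emit:
{"op": "servo_tool", "data": {"deltas": [[[0, 0, 0], [0, 0, 0]], [[0, 0, 0], [0, 0, 0]], [[0, 0, 0], [0, 0, 0]]]}}

```text
t: 20.63
ee_pos: [572.7, -356.5, 90.2]
orientation: [-0.165, -3.137, -0.0]
ft_force: [0.0, 1.3, 1.1]
width: 20.0
grasp_force: 30.0
```

Emit:
{"op": "servo_tool", "data": {"deltas": [[[0, 0, -30], [0, 0, 0]], [[0, 0, -70], [0, 0, 0]], [[0, 0, -110], [0, 0, 0]], [[0, 0, -150], [0, 0, 0]], [[0, 0, -185], [0, 0, 0]]]}}

```text
t: 21.05
ee_pos: [572.5, -356.7, 277.3]
orientation: [0.165, 3.137, -0.001]
ft_force: [0.4, -0.1, -3.0]
width: 19.8
grasp_force: 30.0
```

Emit:
{"op": "servo_tool", "data": {"deltas": [[[0, 30, -5], [0, 0, 0]], [[0, 70, -5], [0, 0, 0]], [[0, 110, -5], [0, 0, 0]], [[0, 150, -5], [0, 0, 0]], [[0, 185, -5], [0, 0, 0]]]}}

```text
t: 21.47
ee_pos: [591.4, -170.5, 279.8]
orientation: [-0.165, -3.136, -0.001]
ft_force: [1.2, -0.1, -3.1]
width: 19.9
grasp_force: 30.0
```

Emit:
{"op": "servo_tool", "data": {"deltas": [[[0, 35, 0], [0, 0, 0]], [[0, 55, 0], [0, 0, 0]], [[0, 55, 0], [0, 0, 0]], [[0, 55, 0], [0, 0, 0]], [[0, 55, 0], [0, 0, 0]]]}}

```text
t: 21.88
ee_pos: [597.6, -118.4, 279.9]
orientation: [-0.164, -3.137, 0.001]
ft_force: [-0.3, 0.4, -3.4]
width: 19.6
grasp_force: 30.0
```

```bash
python3 - <<'E'
from h import *
im=get_image("scene");o=obs()[0];p=o["ee_pos"];print(p,o["width"],o["t"],delta([*s2w(0,-104),264],SY+np.pi/2),R.from_rotvec(o["orientation"]).as_matrix()[:,2])
P=cloud(im);d=im["depth"]>0
q=P[d&(np.hypot(P[...,0]-p[0],P[...,1]-p[1])<14)&(P[...,2]>176)&(P[...,2]<262)]
for a in range(176,262,6):
    k=q[(q[:,2]>=a)&(q[:,2]<a+6)]
    if len(k): print(a,len(k),k.mean(0).round(1),np.ptp(k,axis=0).round(1))
for s in finder.silhouettes("rod",im)[:2]:
    k=mpts(im,s["mask"]);print(s["score"],np.percentile(k,[1,50,99],axis=0).round(1).tolist())
cv2.imwrite("pics/s5.png",cv2.resize(im["frame"][150:290,210:410],None,fx=4,fy=4,interpolation=cv2.INTER_CUBIC))
E
```

```text
[ 597.58946301 -118.84883412  279.95948142] 19.7419133735262 21.9333 (array([-0.6,  1.5, 16. ]), array([-0.   , -0.   , -0.001])) [-5.16640085e-04 -3.39758732e-04 -9.99999809e-01]
194 10 [ 605.5 -122.6  197.8] [ 6.7 13.4  3.2]
200 13 [ 604.1 -122.7  202.9] [ 9.  16.5  4.2]
206 8 [ 603.9 -121.8  208.6] [ 8.3 12.6  4.2]
212 10 [ 605.3 -122.8  215.6] [ 9.9 14.5  5.1]
218 8 [ 604.4 -122.9  220.5] [10.3 12.6  5.4]
224 9 [ 605.4 -124.7  227.1] [ 9.2 10.5  5.1]
230 13 [ 603.9 -123.3  232.9] [15.8 14.   5.2]
236 11 [ 602.  -124.2  238.8] [13.9 10.5  5.2]
242 9 [ 604.4 -124.   244.9] [15.  10.5  4.5]
248 9 [ 605.2 -124.6  250.2] [12.8 10.3  5.3]
254 13 [ 604.7 -124.6  257.4] [10.4 11.8  4.9]
260 3 [ 603.2 -125.3  260.8] [8.6 9.7 0.3]
0.78 [[594.5, -134.5, 197.8], [607.1, -124.4, 277.4], [616.7, -112.9, 343.9]]
```

View pics/s5.png

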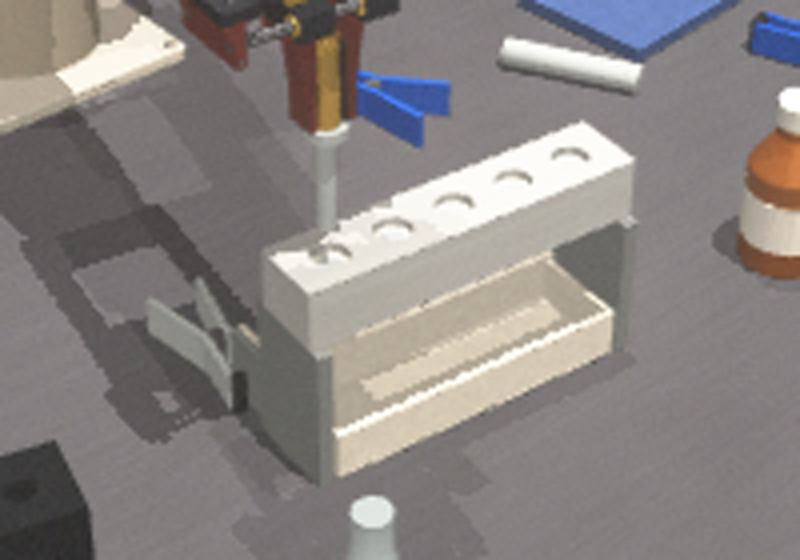

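Emit:
{"op": "servo_tool", "data": {"deltas": [[[-1, 1, 0], [0, 0, 0]], [[-1, 1, 10], [0, 0, 0]], [[-1, 1, 20], [0, 0, 0]], [[-1, 1, 28], [0, 0, 0]], [[-1, 1, 34], [0, 0, 0]]]}}

```text
t: 22.4
ee_pos: [598.7, -117.4, 245.4]
orientation: [-0.165, -3.137, -0.0]
ft_force: [-4.0, 0.7, 21.5]
width: 19.8
grasp_force: 30.0
```

Emit:
{"op": "servo_tool", "data": {"deltas": [[[0, 0, 7], [0, 0, 0]], [[0, 0, 14], [0, 0, 0]], [[0, 0, 21], [0, 0, 0]], [[0, 0, 28], [0, 0, 0]], [[0, 0, 35], [0, 0, 0]]]}}

```text
t: 22.82
ee_pos: [599.0, -117.2, 211.5]
orientation: [0.165, 3.137, -0.0]
ft_force: [0.1, -0.1, -2.7]
width: 19.7
grasp_force: 30.0
```

Emit:
{"op": "servo_tool", "data": {"deltas": [[[0, 0, 7], [0, 0, 0]], [[0, 0, 14], [0, 0, 0]], [[0, 0, 17], [0, 0, 0]], [[0, 0, 17], [0, 0, 0]]]}}

```text
t: 23.15
ee_pos: [598.1, -116.9, 192.7]
orientation: [-0.164, -3.135, -0.001]
ft_force: [-0.1, 0.6, -3.3]
width: 19.3
grasp_force: 30.0
```

```bash
python3 - <<'E'
from h import *
o=obs()[0];print(w2s(o["ee_pos"]),o["width"],o["ft_force"])
E
```

```text
[  -0.26860717 -103.53097632  192.68671717] 19.289889948988286 [-0.13483233  0.5723247  -3.33154525]
```

Emit:
{"op": "servo_tool", "data": {"deltas": [[[0, 0, -25], [0, 0, 0]], [[0, 0, -60], [0, 0, 0]], [[0, 0, -87], [0, 0, 0]], [[0, 10, -87], [0, 0, 0]], [[0, 40, -87], [0, 0, 0]]]}}

```text
t: 23.57
ee_pos: [604.2, -79.5, 283.2]
orientation: [0.17, 3.132, -0.003]
ft_force: [0.1, 1.0, -3.9]
width: 19.7
grasp_force: 30.0
```

Emit:
{"op": "servo_tool", "data": {"deltas": [[[0, 12, 0], [0, 0, 0]], [[0, 12, 0], [0, 0, 0]], [[0, 12, 0], [0, 0, 0]], [[0, 12, 0], [0, 0, 0]]]}}

```text
t: 23.9
ee_pos: [604.0, -65.5, 280.4]
orientation: [-0.164, -3.136, 0.001]
ft_force: [-0.4, -0.6, -3.3]
width: 19.7
grasp_force: 30.0
```

```bash
cat >> h.py <<'E'
def chk(y):
    im=get_image("scene");o=obs()[0];p=o["ee_pos"];print(p,o["width"],o["t"],delta([*s2w(0,y),280],SY+np.pi/2))
    P=cloud(im);d=im["depth"]>0
    q=P[d&(np.hypot(P[...,0]-p[0],P[...,1]-p[1])<16)&(P[...,2]>177)&(P[...,2]<p[2]-2)]
    print("rod low",q[:,2].min().round(1),[q[(q[:,2]>a)&(q[:,2]<a+20)].mean(0).round(1).tolist() for a in (195,240)])
    S=w2s(P);m=d&(abs(S[...,0])<38)&(abs(S[...,1])<118)&(S[...,2]>12)&(S[...,2]<100)
    for b in range(-120,120,20):
        k=S[m&(S[...,1]>=b)&(S[...,1]<b+20)]
        if len(k)>3:print("tray",b,len(k),k[:,2].max().round(),end="; ")
    return im
E
python3 - <<'E'
from h import *
im=chk(-52)
E
```

```text
[604.04374954 -65.85863443 280.53737335] 19.60672202764854 23.95 (array([0.3, 0.1, 0.5]), array([-0.   , -0.001, -0.   ]))
rod low 194.2 [[610.3, -71.1, 205.4], [609.6, -71.3, 250.2]]
tray -120 13 40.0; tray -100 14 47.0; tray -80 13 48.0; tray -60 24 47.0; tray -40 10 48.0; tray -20 10 39.0; tray 0 15 46.0; tray 20 11 47.0; tray 40 11 98.0; tray 60 11 46.0; tray 80 9 48.0; tray 100 35 48.0;
```

Emit:
{"op": "servo_tool", "data": {"deltas": [[[0, 0, 10], [0, 0, 0]], [[0, 0, 20], [0, 0, 0]], [[0, 0, 28], [0, 0, 0]], [[0, 0, 34], [0, 0, 0]], [[0, 0, 40], [0, 0, 0]]]}}

```text
t: 24.37
ee_pos: [604.8, -65.8, 242.3]
orientation: [0.165, 3.136, -0.0]
ft_force: [-4.4, 0.4, 12.6]
width: 19.6
grasp_force: 30.0
```

Emit:
{"op": "servo_tool", "data": {"deltas": [[[0, 0, 7], [0, 0, 0]], [[0, 0, 14], [0, 0, 0]], [[0, 0, 21], [0, 0, 0]], [[0, 0, 28], [0, 0, 0]], [[0, 0, 35], [0, 0, 0]]]}}

```text
t: 24.78
ee_pos: [604.4, -65.6, 205.9]
orientation: [0.165, 3.137, -0.0]
ft_force: [0.6, 0.3, -3.1]
width: 19.5
grasp_force: 30.0
```

Emit:
{"op": "servo_tool", "data": {"deltas": [[[0, 0, 6], [0, 0, 0]], [[0, 0, 12], [0, 0, 0]], [[0, 0, 12], [0, 0, 0]]]}}

```text
t: 25.03
ee_pos: [603.3, -65.3, 192.3]
orientation: [-0.164, -3.134, -0.0]
ft_force: [-0.5, 0.1, -2.6]
width: 19.9
grasp_force: 30.0
```

Emit:
{"op": "servo_tool", "data": {"deltas": [[[0, 0, -25], [0, 0, 0]], [[0, 0, -60], [0, 0, 0]], [[0, 0, -87], [0, 0, 0]], [[0, 10, -87], [0, 0, 0]], [[0, 40, -87], [0, 0, 0]]]}}

```text
t: 25.45
ee_pos: [609.6, -27.7, 283.0]
orientation: [0.17, 3.133, -0.002]
ft_force: [0.5, 0.8, -3.8]
width: 19.8
grasp_force: 30.0
```

Emit:
{"op": "servo_tool", "data": {"deltas": [[[0, 12, 0], [0, 0, 0]], [[0, 12, 0], [0, 0, 0]], [[0, 12, 0], [0, 0, 0]], [[0, 12, 0], [0, 0, 0]]]}}

```text
t: 25.78
ee_pos: [609.4, -13.9, 280.3]
orientation: [-0.164, -3.136, 0.001]
ft_force: [-0.0, -0.2, -3.3]
width: 19.8
grasp_force: 30.0
```

```bash
python3 - <<'E'
from h import *
im=chk(0)
im=get_image("side")
cv2.imwrite("pics/s6.png",cv2.resize(im["frame"][140:260,270:390],None,fx=5,fy=5,interpolation=cv2.INTER_CUBIC))
E
```

```text
[609.42066191 -14.15760701 280.44980943] 19.388954847127955 25.8333 (array([0.2, 0.1, 0.5]), array([-0.   , -0.001, -0.   ]))
rod low 194.5 [[616.3, -18.8, 205.9], [616.4, -19.4, 248.9]]
tray -120 14 41.0; tray -100 91 66.0; tray -80 78 62.0; tray -60 14 46.0; tray -40 12 42.0; tray -20 17 48.0; tray 0 16 98.0; tray 20 19 43.0; tray 40 18 47.0; tray 60 16 43.0; tray 80 15 45.0; tray 100 34 48.0;
```

View pics/s6.png

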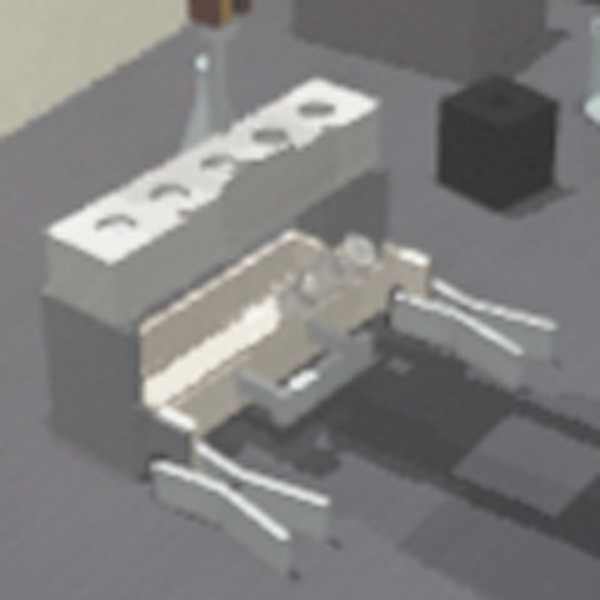

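Emit:
{"op": "servo_tool", "data": {"deltas": [[[0, 0, 10], [0, 0, 0]], [[0, 0, 20], [0, 0, 0]], [[0, 0, 28], [0, 0, 0]], [[0, 0, 34], [0, 0, 0]], [[0, 0, 40], [0, 0, 0]]]}}

```text
t: 26.3
ee_pos: [610.2, -13.9, 242.2]
orientation: [0.165, 3.136, -0.0]
ft_force: [-4.1, -0.4, 12.4]
width: 19.3
grasp_force: 30.0
```

Emit:
{"op": "servo_tool", "data": {"deltas": [[[0, 0, 7], [0, 0, 0]], [[0, 0, 14], [0, 0, 0]], [[0, 0, 21], [0, 0, 0]], [[0, 0, 28], [0, 0, 0]], [[0, 0, 35], [0, 0, 0]]]}}

```text
t: 26.72
ee_pos: [609.9, -13.7, 205.9]
orientation: [0.165, 3.137, 0.0]
ft_force: [0.2, -0.6, -3.3]
width: 19.6
grasp_force: 30.0
```

Emit:
{"op": "servo_tool", "data": {"deltas": [[[0, 0, 6], [0, 0, 0]], [[0, 0, 12], [0, 0, 0]], [[0, 0, 12], [0, 0, 0]]]}}

```text
t: 26.97
ee_pos: [608.8, -13.7, 192.3]
orientation: [-0.164, -3.134, 0.0]
ft_force: [0.4, 0.0, -2.7]
width: 19.8
grasp_force: 30.0
```

Emit:
{"op": "servo_tool", "data": {"deltas": [[[0, 0, -25], [0, 0, 0]], [[0, 0, -60], [0, 0, 0]], [[0, 0, -87], [0, 0, 0]], [[0, 10, -87], [0, 0, 0]], [[0, 40, -87], [0, 0, 0]]]}}

```text
t: 27.38
ee_pos: [615.1, 24.0, 283.0]
orientation: [0.17, 3.133, -0.002]
ft_force: [-0.5, -1.3, -4.3]
width: 19.8
grasp_force: 30.0
```

Emit:
{"op": "servo_tool", "data": {"deltas": [[[0, 12, 0], [0, 0, 0]], [[0, 12, 0], [0, 0, 0]], [[0, 12, 0], [0, 0, 0]], [[0, 12, 0], [0, 0, 0]]]}}

```text
t: 27.72
ee_pos: [614.7, 37.8, 280.2]
orientation: [-0.164, -3.136, 0.001]
ft_force: [-0.4, -0.2, -3.9]
width: 19.6
grasp_force: 30.0
```

```bash
python3 - <<'E'
from h import *
im=chk(52)
E
```

```text
[614.84707163  37.5182129  280.40422389] 19.611712899866813 27.7667 (array([0.2, 0.2, 0.4]), array([-0.001, -0.001, -0.   ]))
rod low 192.5 [[620.9, 32.2, 206.0], [621.2, 31.3, 249.9]]
tray -120 14 42.0; tray -100 94 66.0; tray -80 103 63.0; tray -60 127 64.0; tray -40 29 46.0; tray -20 10 41.0; tray 0 19 48.0; tray 20 12 47.0; tray 40 20 46.0; tray 60 12 49.0; tray 80 10 42.0; tray 100 33 46.0;
```

Emit:
{"op": "servo_tool", "data": {"deltas": [[[0, 0, 10], [0, 0, 0]], [[0, 0, 20], [0, 0, 0]], [[0, 0, 28], [0, 0, 0]], [[0, 0, 34], [0, 0, 0]], [[0, 0, 40], [0, 0, 0]]]}}

```text
t: 28.18
ee_pos: [615.7, 37.7, 242.3]
orientation: [0.165, 3.136, -0.0]
ft_force: [-5.1, 0.3, 11.6]
width: 19.4
grasp_force: 30.0
```

Emit:
{"op": "servo_tool", "data": {"deltas": [[[0, 0, 7], [0, 0, 0]], [[0, 0, 14], [0, 0, 0]], [[0, 0, 21], [0, 0, 0]], [[0, 0, 28], [0, 0, 0]], [[0, 0, 35], [0, 0, 0]]]}}

```text
t: 28.6
ee_pos: [615.3, 38.0, 205.9]
orientation: [0.165, 3.137, 0.0]
ft_force: [-0.4, 0.2, -2.8]
width: 19.7
grasp_force: 30.0
```

Emit:
{"op": "servo_tool", "data": {"deltas": [[[0, 0, 6], [0, 0, 0]], [[0, 0, 12], [0, 0, 0]], [[0, 0, 12], [0, 0, 0]]]}}

```text
t: 28.85
ee_pos: [614.2, 37.9, 192.3]
orientation: [-0.165, -3.134, 0.0]
ft_force: [0.3, -0.1, -2.8]
width: 19.8
grasp_force: 30.0
```

Emit:
{"op": "servo_tool", "data": {"deltas": [[[0, 0, -25], [0, 0, 0]], [[0, 0, -60], [0, 0, 0]], [[0, 0, -87], [0, 0, 0]], [[0, 10, -87], [0, 0, 0]], [[0, 40, -87], [0, 0, 0]]]}}

```text
t: 29.27
ee_pos: [620.5, 75.8, 283.1]
orientation: [0.17, 3.133, -0.001]
ft_force: [0.2, 0.6, -2.4]
width: 19.6
grasp_force: 30.0
```

Emit:
{"op": "servo_tool", "data": {"deltas": [[[0, 12, 0], [0, 0, 0]], [[0, 12, 0], [0, 0, 0]], [[0, 12, 0], [0, 0, 0]], [[0, 12, 0], [0, 0, 0]]]}}

```text
t: 29.6
ee_pos: [620.1, 89.5, 280.2]
orientation: [-0.164, -3.136, 0.001]
ft_force: [0.3, -1.1, -2.6]
width: 19.8
grasp_force: 30.0
```

```bash
python3 - <<'E'
from h import *
im=chk(104)
E
```

```text
[620.26209808  89.1666872  280.36425144] 19.62077533526736 29.65 (array([0.2, 0.2, 0.4]), array([-0.001, -0.001, -0.   ]))
rod low 195.0 [[626.2, 83.4, 205.9], [626.5, 83.1, 250.7]]
tray -120 13 41.0; tray -100 88 66.0; tray -80 107 66.0; tray -60 134 65.0; tray -40 26 47.0; tray -20 16 47.0; tray 0 13 45.0; tray 20 16 41.0; tray 40 17 45.0; tray 60 49 46.0; tray 80 103 56.0; tray 100 49 55.0;
```

Emit:
{"op": "servo_tool", "data": {"deltas": [[[0, 0, 10], [0, 0, 0]], [[0, 0, 20], [0, 0, 0]], [[0, 0, 28], [0, 0, 0]], [[0, 0, 34], [0, 0, 0]], [[0, 0, 40], [0, 0, 0]]]}}

```text
t: 30.07
ee_pos: [621.1, 89.5, 242.3]
orientation: [0.165, 3.136, 0.0]
ft_force: [-5.2, -0.0, 13.5]
width: 19.7
grasp_force: 30.0
```

Emit:
{"op": "servo_tool", "data": {"deltas": [[[0, 0, 7], [0, 0, 0]], [[0, 0, 14], [0, 0, 0]], [[0, 0, 21], [0, 0, 0]], [[0, 0, 28], [0, 0, 0]], [[0, 0, 33], [0, 0, 0]]]}}

```text
t: 30.48
ee_pos: [620.5, 89.6, 207.7]
orientation: [-0.165, -3.137, -0.0]
ft_force: [0.4, 0.3, -3.2]
width: 20.3
grasp_force: 30.0
```

Emit:
{"op": "servo_tool", "data": {"deltas": [[[0, 0, 3], [0, 0, 0]], [[0, 0, 6], [0, 0, 0]], [[0, 0, 8], [0, 0, 0]]]}}

```text
t: 30.73
ee_pos: [620.5, 89.6, 199.5]
orientation: [-0.165, -3.136, 0.0]
ft_force: [-0.1, 0.4, -3.2]
width: 19.7
grasp_force: 30.0
```

```bash
python3 - <<'E'
from h import *
im=chk(104)
a=cv2.resize(im["frame"][180:280,260:380],None,fx=3.3,fy=3.3,interpolation=cv2.INTER_CUBIC)
im=get_image("side")
b=cv2.resize(im["frame"][160:260,270:390],None,fx=3.3,fy=3.3,interpolation=cv2.INTER_CUBIC)
cv2.imwrite("pics/s7.png",np.hstack([a,b]))
E
```

```text
[620.34383176  89.65543074 199.3014519 ] 19.646925509940473 30.7833 (array([  0.3,  -0.3, -80.7]), array([-0.   , -0.001, -0.   ]))
rod low 177.5 [[631.4, 89.3, 196.5], [nan, nan, nan]]
tray -120 11 40.0; tray -100 95 66.0; tray -80 103 64.0; tray -60 130 64.0; tray -40 25 47.0; tray -20 13 45.0; tray 0 17 45.0; tray 20 16 42.0; tray 40 15 46.0; tray 60 48 48.0; tray 80 166 70.0; tray 100 36 70.0; h.py:46: RuntimeWarning: Mean of empty slice.
  print("rod low",q[:,2].min().round(1),[q[(q[:,2]>a)&(q[:,2]<a+20)].mean(0).round(1).tolist() for a in (195,240)])
  ret = um.true_divide(
```

View pics/s7.png

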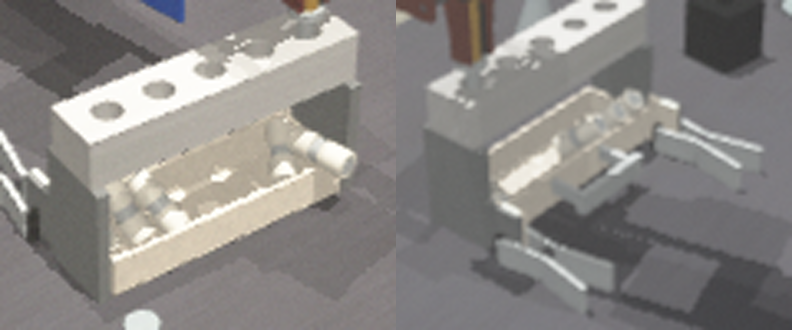

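Emit:
{"op": "servo_tool", "data": {"deltas": [[[0, 0, -25], [0, 0, 0]], [[0, 0, -60], [0, 0, 0]], [[0, 0, -82], [0, 0, 0]], [[0, 0, -82], [0, 0, 0]], [[0, 0, -82], [0, 0, 0]]]}}

```text
t: 31.25
ee_pos: [621.3, 89.8, 283.4]
orientation: [0.164, 3.134, 0.001]
ft_force: [-0.3, 0.0, -3.8]
width: 19.8
grasp_force: 30.0
```

```bash
python3 - <<'E'
from h import *
im=chk(104)
a=cv2.resize(im["frame"][180:280,260:380],None,fx=6,fy=6,interpolation=cv2.INTER_CUBIC)
cv2.imwrite("pics/s8.png",a)
S=w2s(cloud(im));m=(im["depth"]>0)&(S[...,0]<90)&(S[...,0]>-35)&(S[...,1]>50)&(S[...,1]<135)&(S[...,2]>10)&(S[...,2]<110)
q=S[m]
for a in range(-35,90,6):
    k=q[(q[:,0]>=a)&(q[:,0]<a+6)]
    if len(k): print(a,len(k),k.min(0).round(),k.max(0).round())
E
```

```text
[620.23725023  89.70274049 281.59989013] 19.563144853152902 31.3 (array([ 0.1, -0.3,  1.6]), array([-0., -0., -0.]))
rod low 197.6 [[628.6, 83.9, 206.3], [628.7, 82.9, 249.4]]
tray -120 12 42.0; tray -100 89 67.0; tray -80 103 62.0; tray -60 137 66.0; tray -40 25 46.0; tray -20 16 44.0; tray 0 15 45.0; tray 20 11 44.0; tray 40 11 48.0; tray 60 52 45.0; tray 80 143 63.0; tray 100 65 68.0; -35 13 [-35.  79.  13.] [-31. 130.  52.]
-29 26 [-29.  79.  12.] [-23. 130.  61.]
-23 32 [-23.  86.  26.] [-17. 128.  67.]
-17 32 [-17.  84.  25.] [-11. 130.  72.]
-11 36 [-11.  80.  28.] [ -5. 130.  79.]
-5 26 [-5. 76. 12.] [  1. 131.  81.]
1 45 [ 1. 72. 12.] [  7. 130.  91.]
7 49 [ 7. 67. 12.] [ 13. 132. 100.]
13 54 [13. 69. 16.] [ 19. 133. 107.]
19 40 [19. 77. 26.] [ 25. 132. 105.]
25 36 [25. 95. 36.] [ 31. 132. 110.]
31 29 [31. 95. 26.] [ 36. 131. 108.]
37 187 [37. 50. 10.] [ 43. 134. 109.]
43 57 [43. 54. 11.] [ 49. 134. 104.]
49 28 [ 49. 100.  52.] [ 55. 130.  77.]
55 25 [ 55. 102.  54.] [ 60. 125.  76.]
61 5 [ 61. 108.  56.] [ 63. 116.  61.]
```

View pics/s8.png

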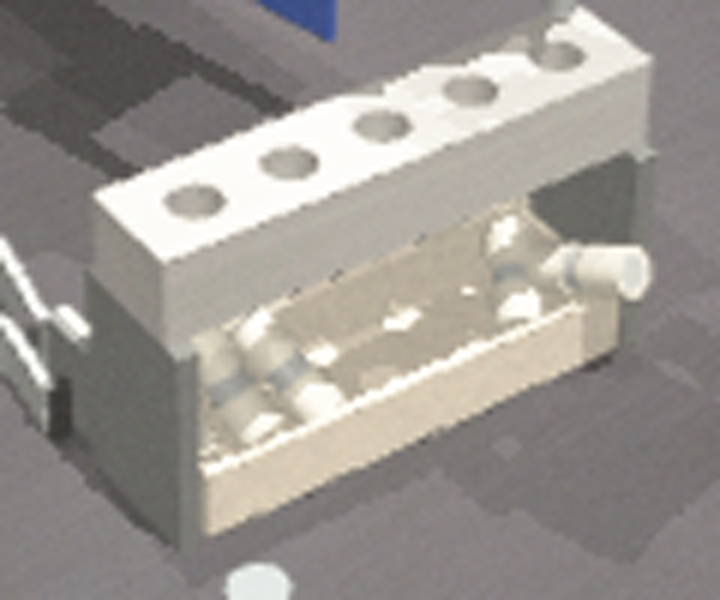

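```bash
python3 - <<'E'
from h import *
from scipy.optimize import least_squares
im=get_image("scene")
for s in finder.silhouettes("cart5",im)[:8]:
    if s["score"]<.25: continue
    p=w2s(mpts(im,cv2.erode(s["mask"].astype(np.uint8),np.ones((2,2)))>0))
    if len(p)<15: print("few",s["rect"]);continue
    c=np.median(p,0);p=p[np.linalg.norm(p-c,axis=1)<45]
    best=None
    for az in np.arange(0,np.pi,.4):
        for el in (-.6,0,.6):
            def f(v):
                u=np.array([np.cos(v[3])*np.cos(v[4]),np.sin(v[3])*np.cos(v[4]),np.sin(v[4])]);w=p-v[:3];t=w@u
                rad=np.linalg.norm(w-t[:,None]*u,axis=1)
                return np.r_[rad-13, np.maximum(abs(t)-30,0)]
            r=least_squares(f,[*(c-[4,0,8]),az,el],loss="soft_l1",f_scale=2)
            if best is None or r.cost<best.cost:best=r
    v=best.x;u=np.array([np.cos(v[3])*np.cos(v[4]),np.sin(v[3])*np.cos(v[4]),np.sin(v[4])]);t=(p-v[:3])@u
    print(round(s["score"],2),(np.array(s["rect"])*[640,400,640,400]).round(),len(p),"c",v[:3].round(1),"u",u.round(2),"ext",np.percentile(t,[1,99]).round(1),best.cost/len(p),"max",p.max(0).round())
E
```

```text
0.66 [357. 223.  23.  11.] 157 c [ 33.  111.4  53.5] u [0.88 0.2  0.44] ext [-29.8  30.2] 2.58454410900293 max [ 62. 126.  78.]
0.63 [297. 243.  11.  19.] 112 c [-16.3 -76.4  35.9] u [-0.68 -0.18  0.71] ext [-29.5  22.3] 2.059674882209752 max [ 14. -66.  63.]
0.58 [345. 226.   8.  24.] 103 c [ 0.8 89.4 24.2] u [-0.81  0.49  0.33] ext [-31.2  30.8] 3.307422250054342 max [ 38. 108.  49.]
0.57 [307. 240.  15.  17.] 147 c [-10.9 -46.5  35.4] u [ 0.72  0.31 -0.62] ext [-25.8  29.6] 2.4776052838729576 max [ 23. -34.  62.]
```

Emit:
{"op": "servo_tool", "data": {"deltas": [[[-30, 4, -5], [0, 0, 0]], [[-65, 8, -5], [0, 0, 0]], [[-90, 12, -5], [0, 0, 0]], [[-90, 12, -5], [0, 0, 0]], [[-90, 12, -5], [0, 0, 0]]]}}

```text
t: 31.82
ee_pos: [711.1, 92.1, 284.2]
orientation: [-0.165, -3.133, 0.001]
ft_force: [-0.4, 0.3, -3.2]
width: 19.6
grasp_force: 30.0
```

```bash
python3 - <<'E'
from h import *
o=obs()[0];print(w2s(o["ee_pos"]),delta([*s2w(88,116),150],SY+np.pi/2),o["qpos"])
im=get_image("scene");S=w2s(cloud(im));d=im["depth"]>0
m=d&(S[...,0]>48)&(S[...,0]<150)&(abs(S[...,1]-116)<110)&(S[...,2]>12)&(S[...,2]<185)
q=S[m];print(len(q))
for b in range(0,230,20):
    k=q[(q[:,1]>=b)&(q[:,1]<b+20)]
    if len(k): print(b,len(k),k.min(0).round(),k.max(0).round())
E
```

```text
[ 90.2174707  116.20718192 284.18302534] (array([ 1.700e+00, -1.000e-01,  1.342e+02]), array([-0.001, -0.004, -0.   ])) [ 1.12237730e-01  5.09108384e-01  1.34568719e+00  6.41594468e-05
  1.29099274e+00 -1.35354954e+00]
60
100 46 [ 48. 101.  47.] [ 64. 119.  81.]
120 14 [ 49. 121.  56.] [ 60. 128.  74.]
```

Emit:
{"op": "servo_tool", "data": {"deltas": [[[0, 0, 35], [0, 0, 0]], [[0, 0, 75], [0, 0, 0]], [[0, 0, 110], [0, 0, 0]], [[0, 0, 135], [0, 0, 0]], [[0, 0, 139], [0, 0, 0]]]}}

```text
t: 32.28
ee_pos: [706.1, 91.8, 141.9]
orientation: [-0.164, -3.126, 0.003]
ft_force: [-1.5, -0.3, -3.9]
width: 19.8
grasp_force: 30.0
```

Emit:
{"op": "servo_tool", "data": {"deltas": [[[5, 0, 0], [0, 0, 0]], [[10, 0, 0], [0, 0, 0]], [[15, 0, 0], [0, 0, 0]], [[19, 0, 0], [0, 0, 0]], [[23, 0, 0], [0, 0, 0]]]}}

```text
t: 32.7
ee_pos: [688.8, 94.9, 150.3]
orientation: [0.164, 3.134, 0.001]
ft_force: [-0.3, -0.4, -2.6]
width: 19.4
grasp_force: 30.0
```

Emit:
{"op": "servo_tool", "data": {"deltas": [[[4, 0, 0], [0, 0, 0]], [[8, 0, 0], [0, 0, 0]], [[12, 0, 0], [0, 0, 0]], [[15, 0, 0], [0, 0, 0]], [[17, 0, 0], [0, 0, 0]]]}}

```text
t: 33.12
ee_pos: [671.8, 96.6, 148.8]
orientation: [0.164, 3.136, 0.0]
ft_force: [1.0, 0.6, -1.6]
width: 19.3
grasp_force: 30.0
```

```bash
python3 - <<'E'
from h import *
im=get_image("scene");o=obs()[0];print(w2s(o["ee_pos"]),o["ft_force"],o["width"])
a=cv2.resize(im["frame"][180:280,260:380],None,fx=6,fy=6,interpolation=cv2.INTER_CUBIC)
cv2.imwrite("pics/s9.png",a)
S=w2s(cloud(im));d=im["depth"]>0
k=S[d&(S[...,0]>30)&(S[...,0]<70)&(abs(S[...,1]-112)<18)&(S[...,2]>46)&(S[...,2]<90)];print(len(k),k.min(0),k.max(0))
E
```

```text
[ 49.63297981 116.3434792  148.29559938] [-0.08746473 -0.37678971 -2.31150763] 19.557934002669953
104 [30.40241715 95.20787995 46.39399805] [ 63.17853806 123.0624608   89.96209375]
```

View pics/s9.png

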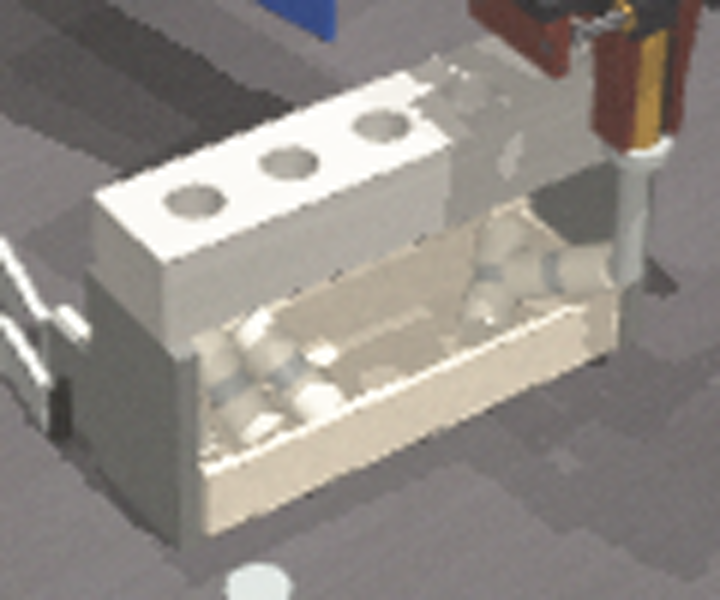

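Emit:
{"op": "servo_tool", "data": {"deltas": [[[2, 0, 0], [0, 0, 0]], [[4, 0, 0], [0, 0, 0]], [[5, 0, 0], [0, 0, 0]], [[5, 0, 0], [0, 0, 0]]]}}

```text
t: 33.5
ee_pos: [666.2, 97.0, 148.1]
orientation: [-0.164, -3.136, 0.0]
ft_force: [0.5, 0.3, -1.5]
width: 19.4
grasp_force: 30.0
```

Emit:
{"op": "servo_tool", "data": {"deltas": [[[-20, 0, 0], [0, 0, 0]], [[-40, 0, -20], [0, 0, 0]], [[-40, 0, -60], [0, 0, 0]], [[-40, 0, -100], [0, 0, 0]], [[-40, 0, -135], [0, 0, 0]]]}}

```text
t: 33.92
ee_pos: [705.9, 92.6, 284.1]
orientation: [-0.165, -3.135, 0.001]
ft_force: [1.6, 0.6, -3.7]
width: 19.8
grasp_force: 30.0
```

```bash
cat > fit.py <<'E'
from h import *
from scipy.optimize import least_squares
def fit(cam="scene"):
    im=get_image(cam)
    for s in finder.silhouettes("cart5",im)[:8]:
        if s["score"]<.25: continue
        p=w2s(mpts(im,cv2.erode(s["mask"].astype(np.uint8),np.ones((2,2)))>0))
        if len(p)<15: print("few",s["rect"]);continue
        c=np.median(p,0);p=p[np.linalg.norm(p-c,axis=1)<45]
        best=None
        for az in np.arange(0,np.pi,.4):
            for el in (-.6,0,.6):
                def f(v):
                    u=np.array([np.cos(v[3])*np.cos(v[4]),np.sin(v[3])*np.cos(v[4]),np.sin(v[4])]);w=p-v[:3];t=w@u
                    return np.r_[np.linalg.norm(w-t[:,None]*u,axis=1)-13,np.maximum(abs(t)-30,0)]
                r=least_squares(f,[*(c-[4,0,8]),az,el],loss="soft_l1",f_scale=2)
                if best is None or r.cost<best.cost:best=r
        v=best.x;u=np.array([np.cos(v[3])*np.cos(v[4]),np.sin(v[3])*np.cos(v[4]),np.sin(v[4])])
        print(round(s["score"],2),len(p),"c",v[:3].round(1),"u",u.round(2),"cost",round(best.cost/len(p),2),"min",p.min(0).round(),"max",p.max(0).round())
    return im
E
python3 - <<'E'
from fit import *
o=obs()[0];print(w2s(o["ee_pos"]),o["ft_force"])
im=fit();S=w2s(cloud(im));d=im["depth"]>0
k=S[d&(S[...,0]>36)&(S[...,0]<75)&(abs(S[...,1]-105)<22)&(S[...,2]>48)&(S[...,2]<100)];print(len(k),k.min(0) if len(k) else 0,k.max(0) if len(k) else 0)
E
```

```text
[ 84.98661685 116.10975467 284.11997914] [ 1.59388045  0.62894262 -3.67797256]
0.7 134 c [30.1 85.3 44.7] u [0.63 0.46 0.63] cost 4.16 min [ 4. 64. 16.] max [ 47. 121.  72.]
0.66 127 c [-10.9  79.2  18.4] u [-0.57  0.82  0.03] cost 2.91 min [-37.  50.   9.] max [ 14. 112.  36.]
0.57 119 c [-15.9 -76.2  37.1] u [-0.65 -0.2   0.73] cost 2.52 min [-22. -91.  13.] max [ 17. -64.  61.]
0.56 183 c [-42.9 442.7  52.7] u [ 0.16 -0.01 -0.99] cost 5.26 min [-75. 423.  18.] max [-24. 466.  83.]
50 [36.06853308 95.5885132  48.62016185] [ 47.32005153 126.91375499  85.86733415]
```

```bash
python3 - <<'E'
from fit import *
im=fit();S=w2s(cloud(im));d=im["depth"]>0
m=d&(S[...,0]<60)&(S[...,0]>-38)&(S[...,1]>40)&(S[...,1]<126)&(S[...,2]>10)&(S[...,2]<112)
# coarse height map (max z), rows x, cols y
for x in range(-36,56,8):
    print(x,[int(k.max()) if len(k:=S[...,2][m&(S[...,0]>=x)&(S[...,0]<x+8)&(S[...,1]>=y)&(S[...,1]<y+8)]) else 0 for y in range(40,128,8)])
fit("side")
E
```

```text
0.64 150 c [ -8.4 -45.4  32.7] u [ 0.72  0.32 -0.61] cost 2.27 min [-23. -68.   9.] max [ 21. -27.  63.]
0.64 120 c [ 24.2 107.4  45.4] u [0.49 0.29 0.82] cost 3.35 min [ 5. 84. 25.] max [ 48. 124.  72.]
0.51 104 c [-17.1 -76.9  38.2] u [-0.57 -0.15  0.81] cost 2.56 min [-21. -89.  19.] max [ 12. -67.  63.]
-36 [27, 0, 33, 35, 46, 10, 0, 33, 30, 43, 47]
-28 [0, 11, 0, 0, 30, 31, 32, 34, 32, 43, 60]
-20 [14, 0, 0, 28, 31, 34, 36, 34, 31, 44, 73]
-12 [0, 25, 29, 31, 33, 31, 32, 36, 0, 44, 66]
-4 [0, 33, 34, 34, 35, 26, 30, 36, 0, 43, 67]
4 [0, 33, 33, 30, 16, 35, 39, 42, 0, 0, 84]
12 [0, 0, 29, 0, 0, 39, 42, 55, 0, 0, 100]
20 [0, 0, 0, 0, 0, 31, 62, 60, 67, 69, 103]
28 [0, 0, 0, 0, 0, 0, 52, 72, 69, 68, 95]
36 [43, 39, 45, 43, 44, 44, 43, 63, 66, 66, 111]
44 [48, 46, 31, 42, 42, 39, 0, 62, 59, 59, 41]
52 [0, 0, 0, 0, 0, 0, 0, 0, 0, 0, 0]
0.59 67 c [-13.4 -46.6  38.7] u [ 0.63  0.23 -0.74] cost 2.6 min [-40. -57.  11.] max [  4. -25.  58.]
0.58 23 c [ -33.6 -119.3   45.1] u [0.17 0.94 0.31] cost 2.19 min [ -47. -113.   45.] max [-32. -93.  65.]
0.52 26 c [-17.1 -78.5  67.4] u [ 0.51 -0.07  0.86] cost 1.81 min [-44. -85.  47.] max [-25. -65.  64.]
```

Emit:
{"op": "servo_tool", "data": {"deltas": [[[0, -38, -8], [0, 0, 0]], [[0, -78, -8], [0, 0, 0]], [[0, -118, -8], [0, 0, 0]], [[0, -158, -8], [0, 0, 0]], [[0, -198, -8], [0, 0, 0]]]}}

```text
t: 34.63
ee_pos: [683.9, -105.5, 288.3]
orientation: [-0.164, -3.132, -0.001]
ft_force: [1.2, 0.4, -3.0]
width: 20.0
grasp_force: 30.0
```

Emit:
{"op": "servo_tool", "data": {"deltas": [[[0, -40, 0], [0, 0, 0]], [[10, -80, 0], [0, 0, 0]], [[30, -120, 0], [0, 0, 0]], [[50, -155, 0], [0, 0, 0]], [[70, -190, 0], [0, 0, 0]]]}}

```text
t: 35.05
ee_pos: [593.9, -286.4, 288.1]
orientation: [-0.164, -3.132, -0.003]
ft_force: [1.5, -0.5, -3.1]
width: 19.4
grasp_force: 30.0
```

Emit:
{"op": "servo_tool", "data": {"deltas": [[[10, -30, 0], [0, 0, 0]], [[15, -60, 0], [0, 0, 0]], [[15, -72, 0], [0, 0, 0]], [[15, -72, 0], [0, 0, 0]], [[15, -72, 0], [0, 0, 0]]]}}

```text
t: 35.47
ee_pos: [573.3, -355.1, 289.1]
orientation: [-0.166, -3.134, -0.004]
ft_force: [-0.4, -0.6, -3.7]
width: 19.6
grasp_force: 30.0
```

```bash
python3 - <<'E'
from h import *
im=get_image("scene");o=obs()[0];p=o["ee_pos"];print(p,o["width"],o["t"],delta([572.7,-356.7,184],SY+np.pi/2))
P=cloud(im);d=im["depth"]>0
q=P[d&(np.hypot(P[...,0]-p[0],P[...,1]-p[1])<18)&(P[...,2]>120)&(P[...,2]<p[2])]
print(q[:,2].min(),[q[(q[:,2]>a)&(q[:,2]<a+20)].mean(0).round(1).tolist() for a in (202,222,242)])
E
```

```text
[ 573.72632018 -354.36924014  289.52616952] 19.71549691072583 35.5167 (array([  0.5,  -2.6, 105.5]), array([ 0.002, -0.003, -0.   ]))
200.87008594493318 [[580.4, -359.6, 213.5], [580.7, -359.1, 231.6], [581.1, -359.2, 252.1]]
```

Emit:
{"op": "servo_tool", "data": {"deltas": [[[0, -2, 35], [0, 0, 0]], [[0, -2, 70], [0, 0, 0]], [[0, -2, 95], [0, 0, 0]], [[0, -2, 102], [0, 0, 0]], [[0, -2, 102], [0, 0, 0]]]}}

```text
t: 35.93
ee_pos: [573.0, -355.1, 186.4]
orientation: [-0.162, -3.133, -0.005]
ft_force: [-0.6, -1.5, -2.7]
width: 19.6
grasp_force: 30.0
```

Emit:
{"op": "servo_tool", "data": {"deltas": [[[0, 0, 0], [0, 0, 0]], [[0, 0, 0], [0, 0, 0]], [[0, 0, 0], [0, 0, 0]], [[0, 0, 0], [0, 0, 0]]]}}

```text
t: 36.27
ee_pos: [574.7, -357.9, 191.2]
orientation: [0.164, 3.135, -0.002]
ft_force: [0.4, -0.1, -2.4]
width: 19.5
grasp_force: 30.0
```

```bash
python3 - <<'E'
from h import *
im=get_image("scene");o=obs()[0];p=o["ee_pos"];print(p,delta([572.7,-356.6,164],SY+np.pi/2),o["ft_force"])
P=cloud(im);d=im["depth"]>0
q=P[d&(np.hypot(P[...,0]-p[0],P[...,1]-p[1])<14)&(P[...,2]>90)&(P[...,2]<p[2])]
print(q[:,2].min(),[q[(q[:,2]>a)&(q[:,2]<a+20)].mean(0).round(1).tolist() for a in (100,120,140)])
im=get_image("wrist");P=cloud(im);d=im["depth"]>0
q=P[d&(np.hypot(P[...,0]-p[0],P[...,1]-p[1])<60)&(abs(P[...,2]-80)<2)];print(len(q),cv2.minAreaRect(q[:,:2].astype(np.float32)))
E
```

```text
[ 574.44172593 -357.85586886  190.83684017] (array([ 1.9,  1.1, 26.8]), array([-0.001,  0.002, -0.   ])) [-0.61523356 -0.68123532 -3.0526988 ]
105.95688915800724 [[582.0, -363.1, 113.2], [582.1, -362.0, 130.3], [582.0, -362.4, 150.4]]
4920 ((572.865478515625, -356.62750244140625), (70.187744140625, 70.38471984863281), 75.17943572998047)
```

Emit:
{"op": "servo_tool", "data": {"deltas": [[[2, 1, 5], [0, 0, 0]], [[2, 1, 12], [0, 0, 0]], [[2, 1, 18], [0, 0, 0]], [[2, 1, 20], [0, 0, 0]], [[2, 1, 20], [0, 0, 0]]]}}

```text
t: 36.78
ee_pos: [571.3, -355.9, 167.9]
orientation: [-0.164, -3.135, -0.002]
ft_force: [-0.0, 0.1, -2.4]
width: 19.7
grasp_force: 30.0
```

Emit:
{"op": "servo_tool", "data": {"deltas": [[[0, 0, 0], [0, 0, 0]], [[0, 0, 0], [0, 0, 0]]]}}

```text
t: 36.95
ee_pos: [572.1, -356.4, 169.3]
orientation: [0.165, 3.137, -0.0]
ft_force: [0.1, -0.4, -3.3]
width: 19.8
grasp_force: 30.0
```

```bash
python3 - <<'E'
from h import *
print(obs()[0]["ee_pos"],delta([572.7,-356.6,91],SY+np.pi/2))
E
```

```text
[ 572.0623233  -356.40101565  169.32281452] (array([-0.6, -0.1, 78.3]), array([-0.,  0., -0.]))
```

Emit:
{"op": "servo_tool", "data": {"deltas": [[[-0.5, 0, 3], [0, 0, 0]], [[-0.5, 0, 6], [0, 0, 0]], [[-0.5, 0, 9], [0, 0, 0]], [[-0.5, 0, 12], [0, 0, 0]]]}}

```text
t: 37.28
ee_pos: [572.4, -356.3, 156.9]
orientation: [-0.165, -3.137, -0.0]
ft_force: [-0.0, 0.1, -2.0]
width: 19.9
grasp_force: 30.0
```

Emit:
{"op": "servo_tool", "data": {"deltas": [[[0, 0, 4], [0, 0, 0]], [[0, 0, 8], [0, 0, 0]], [[0, 0, 12], [0, 0, 0]]]}}

```text
t: 37.53
ee_pos: [572.3, -356.3, 144.7]
orientation: [-0.165, -3.137, -0.0]
ft_force: [0.0, 0.5, -2.5]
width: 19.9
grasp_force: 30.0
```

Emit:
{"op": "servo_tool", "data": {"deltas": [[[0, 0, 10], [0, 0, 0]], [[0, 0, 20], [0, 0, 0]], [[0, 0, 30], [0, 0, 0]], [[0, 0, 40], [0, 0, 0]], [[0, 0, 48], [0, 0, 0]]]}}

```text
t: 37.95
ee_pos: [571.9, -356.0, 95.5]
orientation: [-0.165, -3.136, -0.001]
ft_force: [1.0, 0.1, -3.2]
width: 19.5
grasp_force: 30.0
```

Emit:
{"op": "servo_tool", "data": {"deltas": [[[0, 0, 2], [0, 0, 0]], [[0, 0, 4], [0, 0, 0]], [[0, 0, 6], [0, 0, 0]], [[0, 0, 6], [0, 0, 0]]]}}

```text
t: 38.28
ee_pos: [572.5, -356.4, 91.2]
orientation: [0.164, 3.137, -0.0]
ft_force: [-0.9, 0.4, -2.9]
width: 19.6
grasp_force: 30.0
```

Release (a drop of about 1 mm onto the collar), rise and check everything.

Emit:
{"op": "servo_tool", "data": {"deltas": [[[0, 0, 0.8], [0, 0, 0]], [[0, 0, 0.8], [0, 0, 0]], [[0, 0, 0.8], [0, 0, 0]]]}}

```text
t: 38.53
ee_pos: [572.6, -356.5, 90.9]
orientation: [0.164, 3.137, -0.001]
ft_force: [-0.5, 0.1, -2.9]
width: 19.6
grasp_force: 30.0
```

Emit:
{"op": "servo_tool", "data": {"deltas": [[[0, 0, 0], [0, 0, 0]], [[0, 0, 0], [0, 0, 0]], [[0, 0, 0], [0, 0, 0]], [[0, 0, 0], [0, 0, 0]], [[0, 0, 0], [0, 0, 0]]], "grip": -1}}

```text
t: 38.95
ee_pos: [572.6, -356.5, 90.8]
orientation: [0.165, 3.137, -0.0]
ft_force: [-1.0, -0.6, -0.0]
width: 49.5
grasp_force: 0.0
```

Emit:
{"op": "servo_tool", "data": {"deltas": [[[0, 0, 0], [0, 0, 0]], [[0, 0, 0], [0, 0, 0]], [[0, 0, 0], [0, 0, 0]], [[0, 0, 0], [0, 0, 0]], [[0, 0, 0], [0, 0, 0]]]}}

```text
t: 39.37
ee_pos: [572.4, -356.3, 90.4]
orientation: [-0.165, -3.137, -0.0]
ft_force: [0.5, -0.6, -0.7]
width: 82.9
grasp_force: 0.0
```

Emit:
{"op": "servo_tool", "data": {"deltas": [[[0, 0, -25], [0, 0, 0]], [[0, 0, -60], [0, 0, 0]], [[0, 0, -100], [0, 0, 0]], [[40, 0, -130], [0, 0, 0]], [[60, 0, -130], [0, 0, 0]]]}}

```text
t: 39.78
ee_pos: [514.6, -351.5, 225.7]
orientation: [0.162, 3.13, -0.007]
ft_force: [-0.1, 0.6, -1.3]
width: 87.7
grasp_force: 0.0
```

```bash
python3 - <<'E'
from fit import *
im=get_image("wrist");P=cloud(im);d=im["depth"]>0
near=d&(np.hypot(P[...,0]-573,P[...,1]+357)<45)
q=P[near&(P[...,2]>100)];print("rod top",np.percentile(q[:,2],98),q[q[:,2]>150].mean(0))
im=fit();S=w2s(cloud(im));d=im["depth"]>0
m=d&(S[...,0]<60)&(S[...,0]>-38)&(S[...,1]>64)&(S[...,1]<126)&(S[...,2]>10)&(S[...,2]<112)
for x in range(-36,56,8):
    print(x,[int(k.max()) if len(k:=S[...,2][m&(S[...,0]>=x)&(S[...,0]<x+8)&(S[...,1]>=y)&(S[...,1]<y+8)]) else 0 for y in range(64,128,8)])
im=get_image("side");S=w2s(cloud(im));d=im["depth"]>0
for y in (131,-131):
    m=d&(abs(S[...,1]-y)<40)&(S[...,0]>-200)&(S[...,0]<-58)&(S[...,2]>24)&(S[...,2]<40);q=S[m];print("clip",len(q),q.min(0).round(),q.max(0).round())
m=d&(S[...,0]<-60)&(S[...,0]>-150)&(abs(S[...,1])<45)&(S[...,2]>22)&(S[...,2]<44);q=S[m];print("bar",np.percentile(q,[2,50],axis=0).round(1))
E
```

```text
rod top 155.84168734637126 [ 571.9439643  -357.83192562  154.58284629]
0.66 88 c [-17.8 -78.5  36.6] u [ 0.67  0.23 -0.71] cost 2.98 min [-19. -88.  20.] max [ 11. -67.  58.]
0.64 126 c [-10.7  78.7  18.9] u [-0.53  0.85  0.02] cost 3.12 min [-29.  51.   5.] max [ 15. 111.  35.]
0.6 139 c [-10.2 -46.2  34.2] u [ 0.68  0.32 -0.66] cost 2.86 min [-26. -66.  18.] max [ 20. -34.  63.]
0.58 115 c [ 22.  106.3  42.2] u [0.5  0.35 0.79] cost 3.32 min [ 4. 81. 17.] max [ 50. 122.  69.]
-36 [15, 25, 41, 37, 38, 31, 44, 40]
-28 [0, 26, 34, 32, 34, 29, 44, 58]
-20 [27, 31, 34, 34, 34, 26, 40, 53]
-12 [32, 34, 31, 33, 24, 0, 40, 72]
-4 [33, 34, 26, 32, 0, 0, 44, 64]
4 [33, 24, 36, 39, 43, 40, 0, 89]
12 [0, 0, 40, 44, 55, 0, 0, 94]
20 [0, 0, 31, 51, 60, 65, 68, 83]
28 [0, 0, 37, 50, 66, 70, 71, 81]
36 [44, 41, 43, 42, 67, 63, 66, 111]
44 [17, 0, 40, 0, 62, 61, 58, 76]
52 [0, 0, 0, 0, 0, 0, 0, 0]
clip 209 [-180.  107.   24.] [-58. 156.  40.]
clip 157 [-181. -155.   24.] [ -60. -103.   40.]
bar [[-96.  -43.4  22.6]
 [-92.7  -4.6  35.1]]
```

```bash
python3 -c "
from h import *
print(close_job())"
```

```text
the job is handed in; nothing more can be done
None
```

I handed in the job with the tray home, both clips over their tab pairs, all five cartridges pushed out and the rod back down in its holder; cartridge 5 first caught on the tray's back wall, so I nudged it in with the rod and it now leans inside (cartridge 1 was out of the cameras' clear view in the last check), and I viewed 15 pictures, one over the limit of 14.

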